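# Close the objective's carton and show its label to the reader

## Robot

A 6-joint arm with a two-finger parallel gripper is mounted at the origin on the work surface. World frame = base frame: x ahead of the robot, y to its left, z up, the work surface at z = 0. Lengths are in m, angles in rad, forces in N, time in s.
With the tool pointing down it reaches from about 0.25 to 0.775 m from the base axis. Payload 8.9 kg.
Tool frame: the origin (TCP) lies between the finger pads; the fingertips stand 19 mm ahead of it and the grasp point (between the pads) is the TCP; z points along the fingers, x is the direction in which the jaws open and shut, and the axes are right-handed (so a half turn about z gives the same grasp; the last joint's range is limited). The gripper opens to 85 mm and grips with 20 to 120 N. Pads are 22 mm wide; open, the fingers measure 114 mm over their backs; the gripper's body (76 mm by 85 mm) begins 54 mm behind the grasp point. The pads swing forward as they close: fully open they stand 13 mm farther back than shut.
Start: joints at [-1.339, 0.291, -0.153, 1.127, 0, 1.431], TCP at [0.19, -0.489, 0.225] pointing down, gripper open.
Joint ranges: [-2.52, 2.52], [-0.91, 1.74], [-1.3, 1.37], [-1.96, 2.02], [-1.52, 1.47], [-3.14, 3.14]. Speed limits (rad/s): [2.22, 2.22, 2.79, 3.14, 3.14, 3.14].

## Interface

Orientations are given as a rotation vector (axis times angle).
In Python, from cell import ctrl, imaging gives the robot as it stands.
- The arm moves only by the tool servo_tool, never from a script. Its argument "steps" is text: rows parted by semicolons, each of 4 numbers parted by spaces: the shift along the tool's x, y, z in m, then the turn about the tool's z in rad. A call has 1 to 8 rows; each row shifts and turns the commanded pose from where the row before left it, along the tool's axes as they then stand; what a row does not reach is not made up. A row lasts 1/10 s, in which the tool goes at most 50 mm and 8.59 degrees, less where a joint would pass 70% of its speed; a pose out of reach is approached as far as the arm can. A call is refused whole if a number of a shift passes 0.05 or a number of a turn 0.15, either way. A call with a gripper value outside its range is refused whole. "hand" is the finger opening in m, from 0 to 0.0854, set as the call begins (left out, the last holds). The fingers move at their own pace and stop on an object; the grip force is fixed at half the most. Time passes only in rows, so rows that do not move let the fingers close. It gives the time, the measured TCP pose, the force and the opening at its end, in the units of the state.
- ctrl.state(): the state, without advancing time (a new reading comes with each control period).
- imaging.grab_frame(name): name is "scene" or "top" or "wrist"; returns a dict with "img" (400x640x3 uint8, red, green, blue), "fovy" (degrees; the focal length in pixels is half the picture's height over the tangent of half this angle, whatever the lens; pixels are square), "cx", "cy" (the principal point, pixels), "eye" and "orientation" of the camera in the world. Camera axes: x right, y up, looking along -z (the intrinsics and any distortion apply to the point x, -y, -z); pixel columns grow to the right and rows downward; lengths in m; the calibration is good to about 2 mm. A picture is of the moment at which its call begins. There is no depth.
- ctrl.job_done(): hands the job in, once; it reports no verdict.
Trained networks look in a picture, given as the dict that the camera call returned (one of the last four; its "shot" number tells which), for a name from the list of things; names that differ only in an ending like _2 or _b are one class to them, and where a whole thing is asked for, a point or a joint stands for the part that bears it (a point fixed in the world has none). Each returns a list of dicts, best first, with "confidence" (0 to 1); they miss things now and then, are a little off and sometimes report something else, mostly with a low value. They report only what shows in the picture. A call takes as long as a camera call. They do not tell look-alikes from the thing itself.
- imaging.look_for(label, picture): "box" ([left, top, right, bottom] as shares, 0 to 1, of the picture: columns of its width, rows of its height, round what is visible of it).
- imaging.trace(label, picture): "mask" (400x640 bool, what is visible of it) and "box" ([left, top, right, bottom] as shares, 0 to 1, of the picture: columns of its width, rows of its height, round what is visible of it).
- imaging.spot_point(label, picture): "position" ([column, row] as shares, 0 to 1, of the picture: columns of its width, rows of its height: a listed point, or the origin of a listed thing).
The state is a dict: "time_s": time; "joint_positions": joint angles; "joint_velocities": joint speeds; "effort": joint torques, N m; "position": TCP position; "orientation": TCP orientation; "wrist_force": force on the tool from outside, world axes, zero at the start; "ft_torque": the same for the moment, N m; "opening": opening from 0.0 (shut) to 1.0 (fully open).
Only numpy, scipy, OpenCV 4.12 (cv2) and the standard library are available. Lean on these libraries where they do the work, as an engineer would, in place of code of your own. Each camera call takes 0.05 s, during which the arm holds its last target.

## Task

Close the open carton in the packing nest: fold the short flap down flat first, then the long flap flat over it, with the carton still in the nest. Then lift the closed carton and hold it up to the label reader with its label square and level to the lens, the middle of the label on the line of sight and 100 mm in front of the glass; finish while holding it there still in the gripper. Do not let the carton touch the reader, and leave the other things on the bench where they are.

Things in the scene. Friction and masses are not known exactly. Their poses are not given: they have to be found in the camera images.
- carton: the carton as a whole, 90 mm long (its x) x 60 mm wide (its y) x 70 mm high, 0.2 to 0.35 kg with the objective inside; plain cardboard, rigid, loose. Origin at the centre of its underside; +x points to the label end, z up. It may safely be gripped across its 60 mm width by the long side walls with 30 N
- carton_center (a point): centre of that carton, 35 mm above its underside (axes as the carton). The flaps are 56 mm wide and 2.5 mm thick; closed, they make the carton about 75.5 mm high
- label (a point): middle of the paper label with bars (46 mm wide, 40 mm high) on the carton's end face at +x, 45 mm ahead of the carton's centre and level with it; axes as the carton, +x points straight out of the label
- short_hinge (a point): middle of the upper edge of the end without label, at the carton's x = -45 mm, 70 mm above its underside: here the short flap (34 mm deep) is hinged; the hinge line runs along the carton's y
- long_hinge (a point): middle of the upper edge of the label end, at the carton's x = +45 mm, 70 mm above its underside: the long flap (86 mm deep) is hinged 4 mm above this point along the carton's y; closed, it lies over the short flap and covers the whole top
- flap_short (a joint): angle of the short flap, rad: 0 = folded down flat on the carton, 1.57 = standing upright, more = leaning outwards (stop at 2.2). It starts at 1.6 to 2.0. It stays where it is left: a light crease of about 0.012 N m, pushed over with under 1 N
- flap_long (a joint): angle of the long flap, rad, likewise 0 = flat, 1.57 = upright, more = leaning outwards over the label end (stop at 2.2). It starts at 1.65 to 2.05, same light crease
- nest: fixed aluminium tray that the carton stands in, 114 x 84 mm (its x, y), 4 mm floor, rim up to 14 mm above the bench, 4 mm of play round the carton; origin at the centre of its underside on the bench
- reader_lens (a point): centre of the label reader's front glass. Its -x axis is the line of sight, out of the glass towards the robot's side and slanting down; its y is level. The label is shown rightly when its middle is at x = -100 mm, y = 0, z = 0 here and the carton's axes are parallel to these. Height, tilt (0.25 to 0.5 rad downwards) and direction differ each time
- reader_middle (a point): middle of the label reader's head, 44 mm behind the glass on the line of sight (same axes): a grey 50 mm camera head with a 42 mm round black lens barrel, clamped fast on a steel post 0.4 m tall (105 mm behind the glass) with a 100 x 130 mm foot
- objective_center (a point): bystander: bare steel microscope objective, 32 mm across, 55 mm high, standing; point at its middle
- dish_center (a point): bystander: shallow clear round dish, 58 mm across, 14 mm high; point at its middle
- jar_center (a point): bystander: amber screw-cap jar, 44 mm across, 60 mm high; point at its middle
- driver_grip (a point): bystander: lying black-handled screwdriver, 170 mm long; point in its handle
- post_clamp_center (a point): bystander: small steel post on a round foot, 32 mm across, about 60 mm high, with a thumb screw on top; point half-way up
- tweezers_center (a point): bystander: lying steel tweezers, 110 mm long, 11 mm high; point at their middle
- spare_carton_center (a point): bystander: small sealed cube-like carton without flaps, 55 x 55 x 45 mm; point at its middle
Not all that is in view belongs to the job. Of the things shaped like the nest, the aluminium one is meant.

How it is judged:
By the outcome, as a careful person would: the job done as asked, in the order asked, and still so for the second after the job is handed in, while the arm keeps its last pose, push and grip.
It also fails if it takes over 59 s, if anything falls off the work surface, if the arm or the gripper's body presses on something with over 40 N, if the wrist force passes 120 N, or if a joint passes its speed limit or range.

## Working session

There is one attempt and no reset: what is moved stays moved. The work goes in short steps, Python scripts to look and compute and a tool call to move; the robot and the scene stay as the last step left them, time stands still between calls to the robot, and variables do not carry over. Pictures are saved under pics/ and viewed, and the job is handed in when it is done.

Besides the shell and the picture viewer there is one more tool, called after ">>>" by a JSON object that holds its "method" and its "body". servo_tool: Moves the arm, as the interface text tells. Its arguments: {"type":"object","properties":{"steps":{"type":"string"},"hand":{"type":"number"}},"required":["steps"]}

```bash
ls; mkdir -p pics; cat > h.py <<'E'
import numpy as np, cv2
from scipy.spatial.transform import Rotation as R
from cell import ctrl, imaging
def grab(n,save=None):
    f=imaging.grab_frame(n)
    if save: cv2.imwrite('pics/'+save+'.png',f['img'][:,:,::-1])
    return f
E
python3 - <<'E'
from h import *
print(ctrl.state())
for n in ['scene','top','wrist']:
    f=grab(n,n+'0')
    print(n,{k:v for k,v in f.items() if k!='img'})
E
```

```text
pics
{'time_s': 0.0, 'joint_positions': array([-1.33930066e+00,  2.91273220e-01, -1.54138235e-01,  1.12667574e+00,
        1.47600481e-05,  1.43149047e+00]), 'joint_velocities': array([ 8.00610030e-05, -1.95680950e-03, -4.43209678e-04, -2.29106031e-04,
        1.07067111e-03, -7.43891653e-04]), 'effort': array([-2.59553293e-03, -5.37148225e+01,  3.31367469e+01,  1.58883724e-02,
       -4.87579891e-04, -1.67922661e-05]), 'position': array([ 0.1901432 , -0.48888282,  0.22413152]), 'orientation': array([-2.59214577e+00,  1.77337247e+00,  1.48230396e-03]), 'wrist_force': array([-0.39846958,  0.28047834,  0.11658882]), 'ft_torque': array([ 0.01744981, -0.01188129, -0.01104517]), 'opening': 0.998932431216175}
scene {'fovy': 42.228435546908685, 'cx': 318.2219228469962, 'cy': 200.53167787473603, 'eye': array([ 1.18797286, -0.41010116,  1.17201475]), 'orientation': array([0.64191437, 0.28650475, 0.84886318]), 'shot': 1}
top {'fovy': 55.7695312025408, 'cx': 314.879841821158, 'cy': 201.07831777837052, 'eye': array([0.42693228, 0.0998578 , 1.30167549]), 'orientation': array([ 0.11819503, -0.14086781, -1.56788405]), 'shot': 2}
wrist {'fovy': 70.67193491939491, 'cx': 318.5632085570824, 'cy': 199.92443672882723, 'eye': array([ 0.26626619, -0.4597786 ,  0.37315235]), 'orientation': array([-0.27765469,  0.19179614, -1.18863978]), 'shot': 3}
```

View pics/scene0.png

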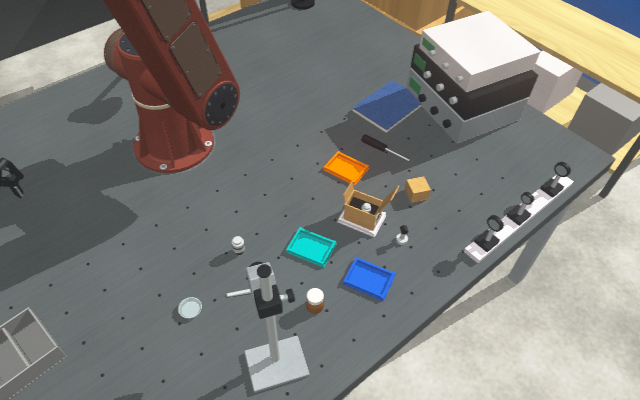

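View pics/top0.png

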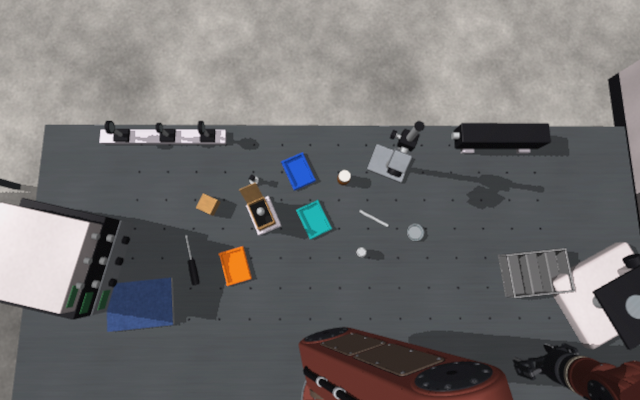

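View pics/wrist0.png

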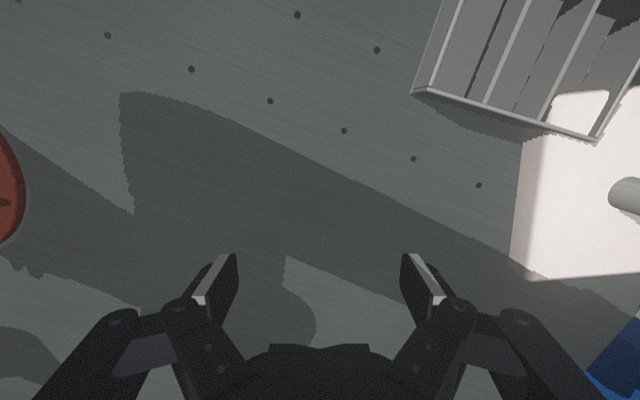

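```bash
cat >> h.py <<'E'
def K(f):
    F=200/np.tan(np.radians(f['fovy'])/2); return F
def ray(f,uv):
    F=K(f); d=np.array([(uv[0]-f['cx'])/F,-(uv[1]-f['cy'])/F,-1.])
    d=R.from_rotvec(f['orientation']).apply(d); return f['eye'],d/np.linalg.norm(d)
def proj(f,p):
    F=K(f); q=R.from_rotvec(f['orientation']).inv().apply(np.atleast_2d(p)-f['eye'])
    return np.c_[f['cx']+F*q[:,0]/-q[:,2], f['cy']-F*q[:,1]/-q[:,2]]
def tri(rs):
    A=np.zeros((3,3));b=np.zeros(3)
    for o,d in rs:
        P=np.eye(3)-np.outer(d,d);A+=P;b+=P@o
    p=np.linalg.solve(A,b)
    return p,[np.linalg.norm((np.eye(3)-np.outer(d,d))@(p-o)) for o,d in rs]
def onz(f,uv,z):
    o,d=ray(f,uv); return o+d*(z-o[2])/d[2]
def spot(n,f):
    return [(np.array(r['position'])*[640,400],r['confidence']) for r in imaging.spot_point(n,f)]
E
python3 - <<'E'
from h import *
np.set_printoptions(precision=4,suppress=True)
fs=grab('scene');ft=grab('top')
for n in ['carton','carton_center','label','short_hinge','long_hinge','nest','reader_lens','reader_middle','objective_center','dish_center','jar_center','driver_grip','post_clamp_center','tweezers_center','spare_carton_center']:
    a=spot(n,fs);b=spot(n,ft)
    print(n,[(x.round(1),round(c,2)) for x,c in a][:3],[(x.round(1),round(c,2)) for x,c in b][:3])
    if a and b: print('   ',tri([ray(fs,a[0][0]),ray(ft,b[0][0])]))
for n,f in (('s',fs),('t',ft)):
    s=cv2.resize(f['img'][(150 if n=='s' else 120):(400 if n=='s' else 270),(200 if n=='s' else 190):(450 if n=='s' else 430)],None,fx=2.4 if n=='s' else 3.3,fy=2.4 if n=='s' else 3.3,interpolation=cv2.INTER_CUBIC)
    cv2.imwrite(f'pics/crop_{n}.png',s[:,:,::-1])
E
```

```text
carton [(array([361. , 216.6]), 0.61)] [(array([264.7, 216.7]), 0.64), (array([260.4, 217.9]), 0.62)]
    (array([0.5905, 0.2573, 0.0071]), [np.float64(0.004348214906820123), np.float64(0.004348214906820109)])
carton_center [(array([363.3, 208.7]), 0.89), (array([240.4, 244.9]), 0.46)] [(array([264.2, 215.3]), 0.93)]
    (array([0.5921, 0.2568, 0.0447]), [np.float64(0.007073656802917659), np.float64(0.007073656802917749)])
label [(array([375.5, 221.1]), 0.68)] [(array([253.9, 200.8]), 0.58)]
    (array([0.6374, 0.2845, 0.0153]), [np.float64(0.00778560405618294), np.float64(0.007785604056182982)])
short_hinge [(array([374.3, 217.9]), 0.75), (array([350.4, 193.4]), 0.64), (array([255.8, 270.5]), 0.29)] [(array([267.1, 223.9]), 0.83)]
    (array([ 0.5877,  0.2746, -0.0202]), [np.float64(0.033802098933235915), np.float64(0.03380209893323587)])
long_hinge [(array([378.1, 209.7]), 0.86)] [(array([255.4, 199. ]), 0.89)]
    (array([0.6379, 0.2769, 0.0717]), [np.float64(0.0010689183301353265), np.float64(0.001068918330135178)])
nest [(array([371.1, 278.1]), 0.95), (array([345.9, 170.6]), 0.9
[... 1425 characters left out ...]
t64(0.004725022396461664), np.float64(0.004725022396461649)])
post_clamp_center [(array([401.5, 233.7]), 0.45)] [(array([253.4, 179.2]), 0.45)]
    (array([0.7155, 0.2933, 0.0295]), [np.float64(0.0009484004299422305), np.float64(0.0009484004299421056)])
tweezers_center [(array([244.2, 293.6]), 0.52)] [(array([374.9, 218.8]), 0.56)]
    (array([ 0.5812, -0.1294, -0.0049]), [np.float64(0.0012003156326760276), np.float64(0.0012003156326759426)])
spare_carton_center [(array([414.7, 186.5]), 0.62), (array([375.6, 219.1]), 0.47), (array([246.2, 291.4]), 0.33)] [(array([210.8, 206. ]), 0.69)]
    (array([0.6231, 0.4358, 0.0362]), [np.float64(0.003974983157819876), np.float64(0.003974983157819968)])
```

View pics/crop_s.png

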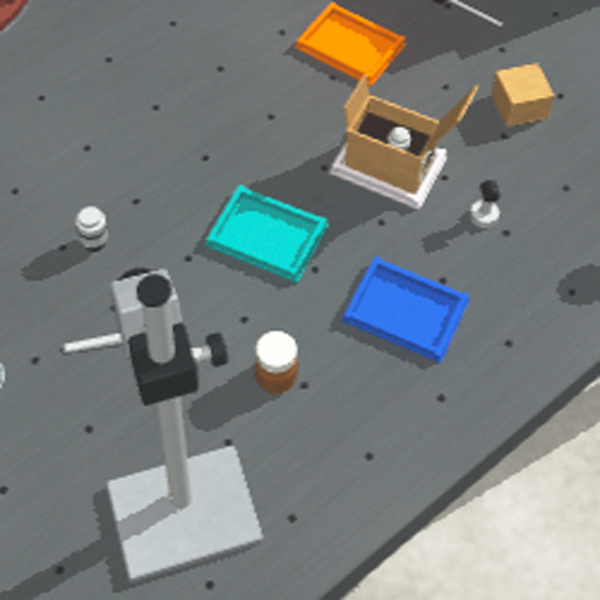

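View pics/crop_t.png

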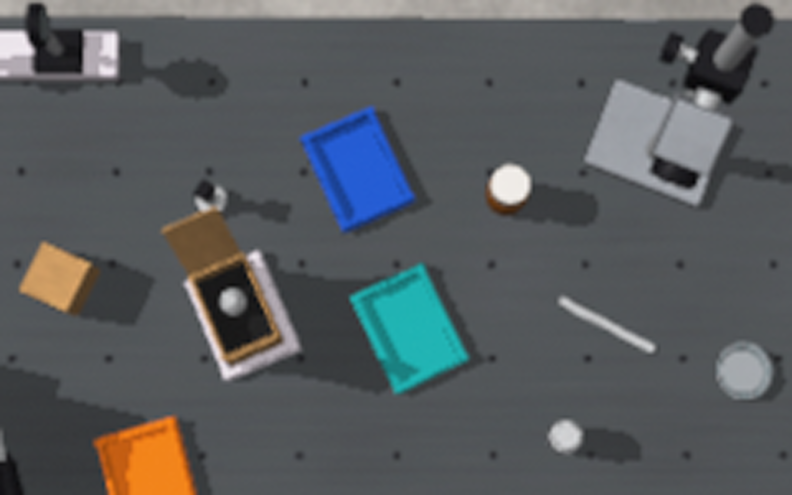

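```bash
cat >> h.py <<'E'
np.set_printoptions(precision=4,suppress=True)
def Rt(s): return R.from_rotvec(s['orientation'])
def yaw(s):
    m=Rt(s).as_matrix(); return np.arctan2(m[1,0],m[0,0])
def plan(p,yw=None,st=0.045,extra=0):
    """rows to reach world p with tool-x yaw yw (tool pointing down)"""
    s=ctrl.state(); m=Rt(s); p=np.array(p,float); d=p-s['position']
    dy=0 if yw is None else (yw-yaw(s)+np.pi)%(2*np.pi)-np.pi   # world yaw
    n=int(max(np.ceil(np.linalg.norm(d)/st),np.ceil(abs(dy)/0.14),1))
    rows=[];cur=m
    for i in range(n):
        v=cur.inv().apply(d/n); a=-dy/n   # tool z down
        rows.append('%.4f %.4f %.4f %.3f'%(*v,a)); cur=cur*R.from_rotvec([0,0,a])
    print('n',n,'from',s['position'],'yaw',yaw(s),'t',s['time_s'])
    for i in range(0,n,8): print('; '.join(rows[i:i+8]))
E
python3 - <<'E'
from h import *
s=ctrl.state();f=grab('wrist')
print(Rt(s).as_matrix(), Rt(s).inv().apply(f['eye']-s['position']), (Rt(s).inv()*R.from_rotvec(f['orientation'])).as_matrix(),yaw(s))
fs=grab('scene');ft=grab('top')
print('posttop',tri([ray(fs,(264.6,270.8)),ray(ft,(419.4,126.7))]))
for n,f in(('s',fs),('t',ft)):
    for r in imaging.trace('short_hinge',f)[:3]: print(n,r['confidence'],np.array(r['box'])*[640,400,640,400])
for n,f in(('s',fs),('t',ft)):
    for l in('reader_lens','reader_middle','label'):
        print(l,spot(l,f))
E
```

```text
[[ 0.3623 -0.9321  0.    ]
 [-0.9321 -0.3623 -0.    ]
 [ 0.     -0.     -1.    ]] [ 0.0002 -0.0815 -0.1489] [[ 1.     -0.0006  0.0002]
 [-0.0005 -0.9499 -0.3126]
 [ 0.0004  0.3126 -0.9499]] -1.2000326205001575
posttop (array([ 0.7702, -0.1752,  0.3944]), [np.float64(0.003216679527378718), np.float64(0.003216679527378763)])
s 0.89 [344.512 183.48  397.376 230.92 ]
s 0.53 [243.328 259.12  276.8   295.52 ]
t 0.88 [241.472 183.48  274.816 232.68 ]
reader_lens [(array([254.976, 268.88 ]), 0.78)]
reader_middle [(array([261.824, 281.4  ]), 0.6), (array([254.272, 268.12 ]), 0.22)]
label [(array([378.816, 221.8  ]), 0.57)]
reader_lens [(array([390.592, 174.8  ]), 0.86), (array([357.824, 251.68 ]), 0.34)]
reader_middle [(array([398.72, 158.32]), 0.57)]
label [(array([257.408, 200.4  ]), 0.93), (array([264.832, 217.08 ]), 0.25)]
```

```bash
sed -i 's/^    n=int(max/    dy+=extra\n    n=int(max/' h.py
python3 - <<'E'
from h import *
import numpy as np
plan([0.5,0.2,0.33],2.04,extra=2*np.pi)
E
```

```text
n 24 from [ 0.1902 -0.4893  0.2247] yaw -1.2000029078753094 t 2.3
-0.0221 -0.0224 -0.0044 -0.135; -0.0189 -0.0252 -0.0044 -0.135; -0.0153 -0.0275 -0.0044 -0.135; -0.0115 -0.0293 -0.0044 -0.135; -0.0074 -0.0306 -0.0044 -0.135; -0.0032 -0.0313 -0.0044 -0.135; 0.0010 -0.0315 -0.0044 -0.135; 0.0052 -0.0310 -0.0044 -0.135
0.0094 -0.0301 -0.0044 -0.135; 0.0133 -0.0285 -0.0044 -0.135; 0.0171 -0.0265 -0.0044 -0.135; 0.0205 -0.0239 -0.0044 -0.135; 0.0235 -0.0210 -0.0044 -0.135; 0.0261 -0.0176 -0.0044 -0.135; 0.0282 -0.0139 -0.0044 -0.135; 0.0299 -0.0100 -0.0044 -0.135
0.0309 -0.0059 -0.0044 -0.135; 0.0314 -0.0017 -0.0044 -0.135; 0.0314 0.0026 -0.0044 -0.135; 0.0308 0.0068 -0.0044 -0.135; 0.0296 0.0108 -0.0044 -0.135; 0.0278 0.0147 -0.0044 -0.135; 0.0256 0.0183 -0.0044 -0.135; 0.0229 0.0216 -0.0044 -0.135
```

>>> {"method": "servo_tool", "body": {"steps": "-0.0221 -0.0224 -0.0044 -0.135; -0.0189 -0.0252 -0.0044 -0.135; -0.0153 -0.0275 -0.0044 -0.135; -0.0115 -0.0293 -0.0044 -0.135; -0.0074 -0.0306 -0.0044 -0.135; -0.0032 -0.0313 -0.0044 -0.135; 0.0010 -0.0315 -0.0044 -0.135; 0.0052 -0.0310 -0.0044 -0.135", "hand": 0.0}}

```text
time_s: 3.1
position: [0.2937, -0.2584, 0.2602]
orientation: [3.136, -0.18, 0.001]
wrist_force: [0.2, 0.0, -0.2]
opening: -0.003
```

>>> {"method": "servo_tool", "body": {"steps": "0.0094 -0.0301 -0.0044 -0.135; 0.0133 -0.0285 -0.0044 -0.135; 0.0171 -0.0265 -0.0044 -0.135; 0.0205 -0.0239 -0.0044 -0.135; 0.0235 -0.0210 -0.0044 -0.135; 0.0261 -0.0176 -0.0044 -0.135; 0.0282 -0.0139 -0.0044 -0.135; 0.0299 -0.0100 -0.0044 -0.135"}}

```text
time_s: 3.9
position: [0.3971, -0.0285, 0.2955]
orientation: [2.782, 1.458, 0.001]
wrist_force: [0.6, 0.2, -0.7]
opening: 0.001
```

>>> {"method": "servo_tool", "body": {"steps": "0.0309 -0.0059 -0.0044 -0.135; 0.0314 -0.0017 -0.0044 -0.135; 0.0314 0.0026 -0.0044 -0.135; 0.0308 0.0068 -0.0044 -0.135; 0.0296 0.0108 -0.0044 -0.135; 0.0278 0.0147 -0.0044 -0.135; 0.0256 0.0183 -0.0044 -0.135; 0.0229 0.0216 -0.0044 -0.135"}}

```text
time_s: 4.7
position: [0.5002, 0.2013, 0.3305]
orientation: [1.636, 2.682, 0.0]
wrist_force: [0.6, -0.3, -0.0]
opening: -0.002
```

```bash
python3 - <<'E'
from h import *
s=ctrl.state();print(s['time_s'],s['position'],yaw(s),s['joint_positions'],s['opening'])
f=grab('wrist','w1')
import pickle;pickle.dump(f,open('w1.pkl','wb'))
for n in('long_hinge','short_hinge','carton_center','nest'): print(n,spot(n,f))
E
```

```text
4.7 [0.5002 0.2013 0.3305] 2.045758674218364 [ 0.247   0.2868  0.1164  1.4003 -0.0001 -0.228 ] -0.0016962935554034031
long_hinge [(array([320.32, 261.28]), 0.93)]
short_hinge [(array([326.4, 207. ]), 0.57), (array([326.016, 227.8  ]), 0.5)]
carton_center [(array([322.176, 225.8  ]), 0.91)]
nest [(array([417.28, 155.4 ]), 0.82), (array([241.6, 166.2]), 0.65), (array([230.912, 259.2  ]), 0.58)]
```

View pics/w1.png

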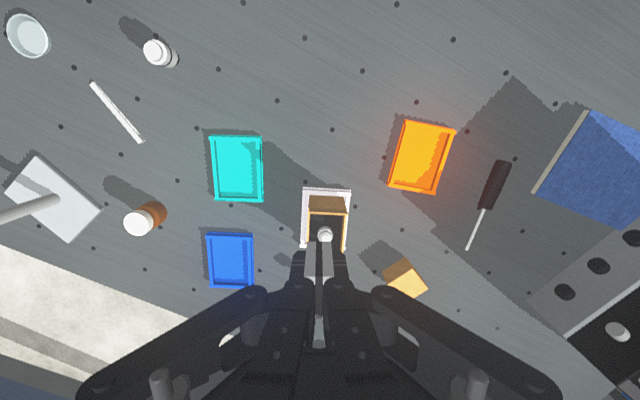

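```bash
python3 - <<'E'
from h import *
import pickle
f=pickle.load(open('w1.pkl','rb')); print(f['eye'])
c=cv2.resize(f['img'][175:275,270:390],None,fx=6,fy=6,interpolation=cv2.INTER_CUBIC)
cv2.imwrite('pics/w1c.png',c[:,:,::-1])
ft=grab('top');pickle.dump(ft,open('t1.pkl','wb'))
c=cv2.resize(ft['img'][170:250,220:300],None,fx=7,fy=7,interpolation=cv2.INTER_CUBIC)
cv2.imwrite('pics/t1c.png',c[:,:,::-1])
fs=grab('scene');pickle.dump(fs,open('s1.pkl','wb'))
c=cv2.resize(fs['img'][170:250,320:420],None,fx=7,fy=7,interpolation=cv2.INTER_CUBIC)
cv2.imwrite('pics/s1c.png',c[:,:,::-1])
c=cv2.resize(fs['img'][250:330,210:310],None,fx=7,fy=7,interpolation=cv2.INTER_CUBIC)
cv2.imwrite('pics/s1r.png',c[:,:,::-1])
c=cv2.resize(ft['img'][115:195,355:435],None,fx=7,fy=7,interpolation=cv2.INTER_CUBIC)
cv2.imwrite('pics/t1r.png',c[:,:,::-1])
E
```

```text
[0.4304 0.165  0.4794]
```

View pics/w1c.png

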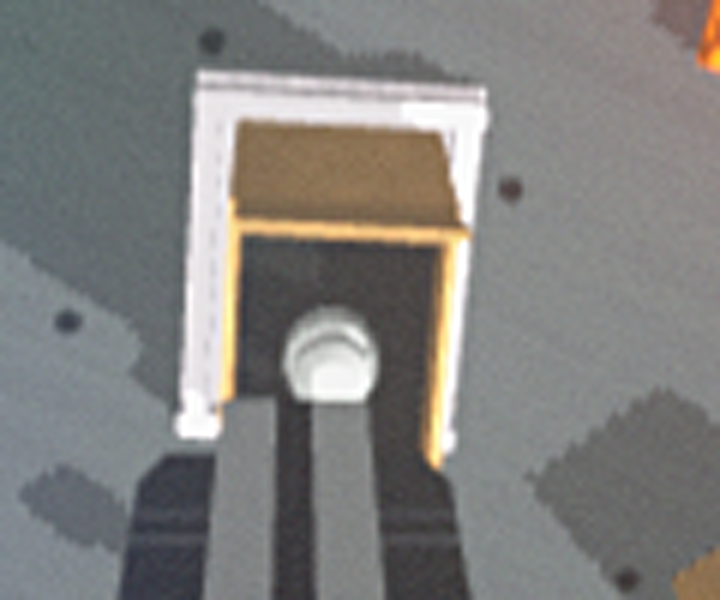

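View pics/t1c.png

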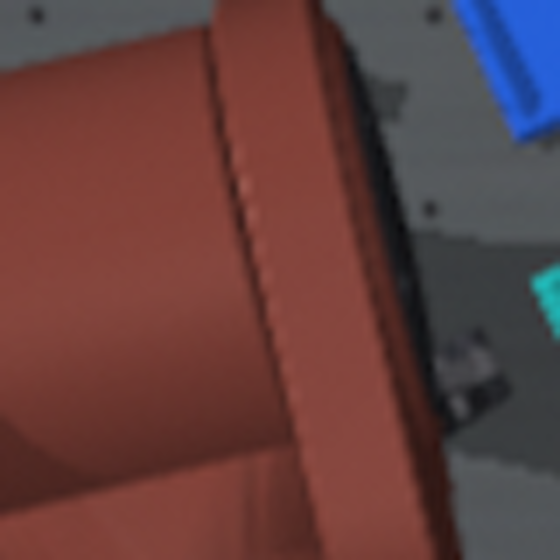

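View pics/s1c.png

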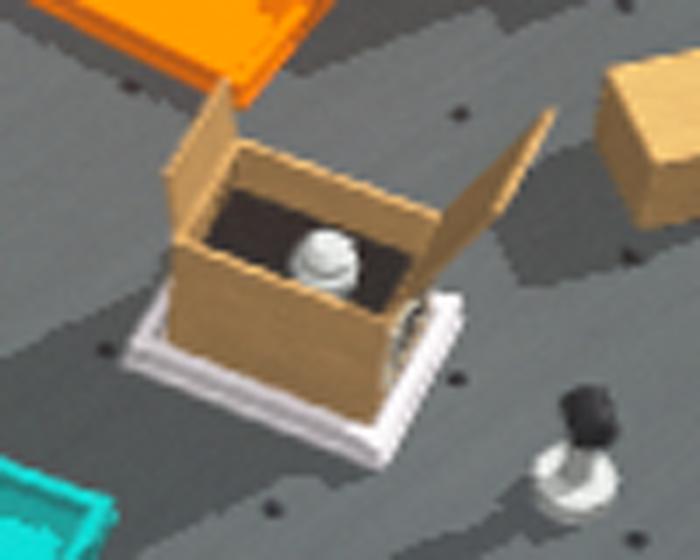

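View pics/s1r.png

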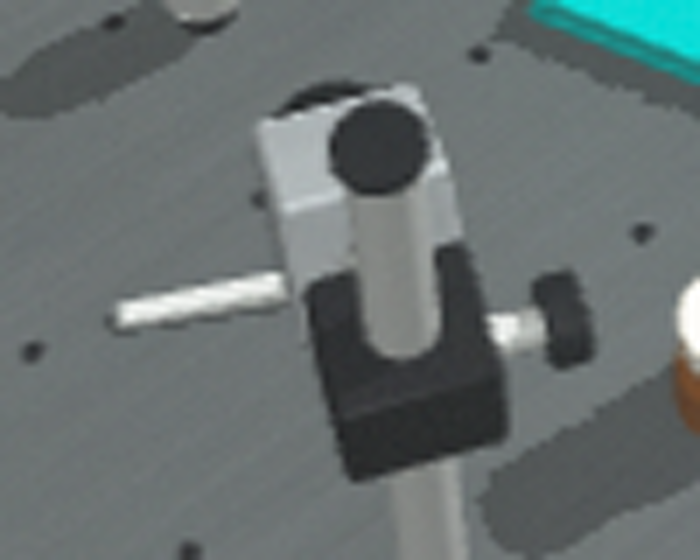

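View pics/t1r.png

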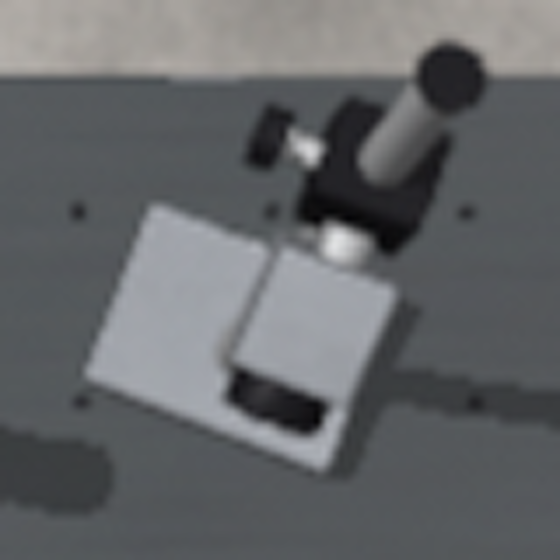

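```bash
cat > fit.py <<'E'
from h import *
import pickle
from scipy.optimize import least_squares
fw=pickle.load(open('w1.pkl','rb'));fs=pickle.load(open('s1.pkl','rb'));ft=pickle.load(open('t1.pkl','rb'))
def c(p,o,s): return np.array(p)/s+np.array(o)
obs=[]
for p,q in (((178,240),(-45,-30)),((235,143),(-45,30)),((395,318),(45,-30)),): obs.append((fs,c(p,(320,170),7),q,.074))
for p,q in (((230,227),(-45,-30)),((467,235),(-45,30))): obs.append((fw,c(p,(270,175),6),q,.074))
for p,q in (((192,283),(45,30)),((247,258),(45,-30)),((228,362),(-45,30)),((278,340),(-45,-30))): obs.append((ft,c(p,(190,120),3.3),q,.074))
def W(x,q,z):
    a=x[2];q=np.array(q)/1000; return np.array([x[0]+np.cos(a)*q[0]-np.sin(a)*q[1],x[1]+np.sin(a)*q[0]+np.cos(a)*q[1],z])
def res(x,cams=None): return np.concatenate([(proj(f,W(x,q,z))[0]-p) for f,p,q,z in obs if cams is None or any(f is k for k in cams)])
for cams in (None,[fs],[fw],[ft]):
    r=least_squares(lambda x:res(x,cams),[.597,.258,.47]);print(r.x,r.fun.round(1))
E
python3 fit.py
```

```text
[0.5979 0.2636 0.416 ] [-0.1 -0.   0.7 -1.2 -0.5  0.9 -0.5 -4.  -0.9 -3.1 -2.6 -3.4 -2.3 -3.1
 -2.9 -2.3 -1.1 -3.1]
[0.5974 0.2637 0.459 ] [-0.1  0.5 -0.1 -1.   0.1  0.4]
[0.6021 0.2682 0.4395] [ 0.2  0.  -0.3 -0. ]
[0.5882 0.2561 0.4143] [-0.3 -0.5 -0.1 -0.2 -0.7  0.7  1.2 -0.1]
```

```bash
python3 - <<'E'
from h import *
im=cv2.imread('pics/top0.png')
c=cv2.resize(im[170:250,220:300],None,fx=7,fy=7,interpolation=cv2.INTER_CUBIC)
cv2.imwrite('pics/t0c.png',c)
E
```

```text
(no output)
```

View pics/t0c.png

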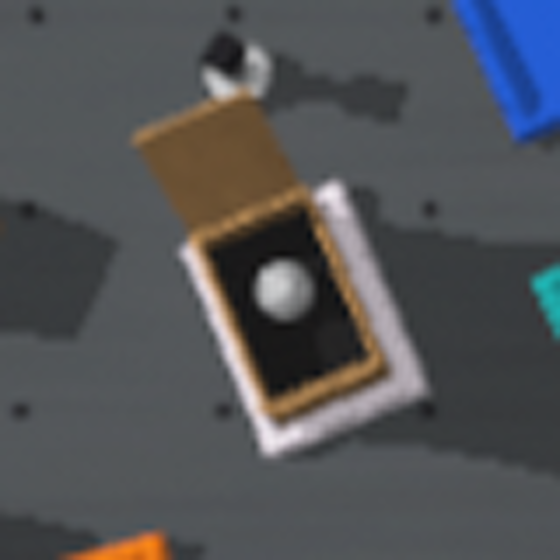

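```bash
python3 - <<'E'
from fit import *
print('top')
for p in ((432,209),(222,411),(428,410),(233,14),(433,14),(28,209),(20,411)): print(onz(ft,c(p,(220,170),7),0))
print('scene')
for p in ((107,350),(272,510),(458,380),(460,113),(130,85),(637,540)): print(onz(fs,c(p,(320,170),7),0))
print('wrist')
for p in ((211,42),(510,190),(67,321),(627,580)): print(onz(fw,c(p,(270,175),6),0))
f0=ft
print(proj(ft,[[.19,-.489,.225]]),proj(fs,[[.19,-.489,.225],[0,0,0]]))
E
```

```text
[0.5979 0.2636 0.416 ] [-0.1 -0.   0.7 -1.2 -0.5  0.9 -0.5 -4.  -0.9 -3.1 -2.6 -3.4 -2.3 -3.1
 -2.9 -2.3 -1.1 -3.1]
[0.5974 0.2637 0.459 ] [-0.1  0.5 -0.1 -1.   0.1  0.4]
[0.6021 0.2682 0.4395] [ 0.2  0.  -0.3 -0. ]
[0.5882 0.2561 0.4143] [-0.3 -0.5 -0.1 -0.2 -0.7  0.7  1.2 -0.1]
top
[0.6479 0.1965 0.    ]
[0.5471 0.2984 0.    ]
[0.5475 0.1972 0.    ]
[0.7476 0.2979 0.    ]
[0.7477 0.1972 0.    ]
[0.6478 0.3972 0.    ]
[0.5472 0.3974 0.    ]
scene
[0.552  0.2005 0.    ]
[0.6518 0.1996 0.    ]
[0.6524 0.3004 0.    ]
[0.5513 0.4002 0.    ]
[0.4508 0.3009 0.    ]
[0.7518 0.3004 0.    ]
wrist
[0.5515 0.2011 0.    ]
[0.5515 0.3014 0.    ]
[0.6513 0.2011 0.    ]
[0.6512 0.4016 0.    ]
[[525.1753 351.5305]] [[  6.4828 214.4452]
 [174.0908 143.7633]]
```

```bash
cat > fit2.py <<'E'
from h import *
import pickle
from scipy.optimize import least_squares
fw=pickle.load(open('w1.pkl','rb'));fs=pickle.load(open('s1.pkl','rb'));ft=pickle.load(open('t1.pkl','rb'))
# grid-based correction of eye (xy)
ft['eye']=ft['eye']+[.0025,.0025,0];fs['eye']=fs['eye']-[.0017,.0004,0];fw['eye']=fw['eye']-[.0013,.0013,0]
def c(p,o,s): return (np.array(p)+.5)/s-.5+np.array(o)
obs=[]
for p,q in (((178,240),(-45,-30)),((235,143),(-45,30)),((395,318),(45,-30)),): obs.append((fs,c(p,(320,170),7),q,.074))
for p,q in (((230,227),(-45,-30)),((467,235),(-45,30))): obs.append((fw,c(p,(270,175),6),q,.074))
for p,q in (((193,238),(45,30)),((310,190),(45,-30)),((270,418),(-45,30)),((385,368),(-45,-30))): obs.append((ft,c(p,(220,170),7),q,.074))
nb=[]
for p,q in (((182,250),(57,42)),((340,180),(57,-42)),((268,455),(-57,42)),((428,392),(-57,-42))): nb.append((ft,c(p,(220,170),7),q,.014))
for p,q in (((198,85),(-57,-42)),((487,98),(-57,42))): nb.append((fw,c(p,(270,175),6),q,.014))
def W(x,q,z):
    a=x[2];q=np.array(q)/1000; return np.array([x[0]+np.cos(a)*q[0]-np.sin(a)*q[1],x[1]+np.sin(a)*q[0]+np.cos(a)*q[1],z])
def res(x,obs,cams=None): return np.concatenate([(proj(f,W(x,q,z))[0]-p)*k for f,p,q,z in obs for k in [{id(fs):1,id(fw):.9,id(ft):1.2}[id(f)]] if cams is None or any(f is k for k in cams)])
if __name__=='__main__':
  for cams in (None,[fs],[fw],[ft]):
    r=least_squares(lambda x:res(x,obs,cams),[.597,.258,.47]);print(r.x,r.fun.round(1))
  for cams in (None,[fw],[ft]):
    r=least_squares(lambda x:res(x,nb,cams),[.597,.258,.47]);print('nest',r.x,r.fun.round(1))
E
python3 fit2.py
```

```text
[0.5972 0.2631 0.4217] [ 0.5  0.7  1.3 -0.5  0.3  1.5  0.  -2.6 -0.3 -2.1 -0.8 -0.2 -0.6 -0.8
 -1.2 -1.1 -0.5 -1.5]
[0.5939 0.2634 0.4593] [-0.1  0.5 -0.1 -0.9  0.1  0.4]
[0.6005 0.266  0.4395] [ 0.2  0.  -0.2 -0. ]
[0.5947 0.2609 0.4129] [ 0.1  0.6  0.3  0.1 -0.6 -0.2  0.2 -0.5]
nest [0.5948 0.2609 0.413 ] [-0.1 -0.4 -0.1  0.1  0.3  1.   0.3 -0.1 -0.3 -0.1  0.3  0.6]
nest [0.594  0.2615 0.4284] [-0.3 -0.   0.3  0. ]
nest [0.5952 0.2612 0.4067] [-0.1 -0.6 -0.  -0.   0.1  0.8  0.1 -0.1]
```

```bash
cat > rfit.py <<'E'
from fit2 import *
S=lambda p:c(p,(210,250),7); T=lambda p:c(p,(355,115),7)
ro=[(fs,S((258,125)),(19,-25,25)),(fs,S((415,88)),(19,25,25)),(fs,S((287,210)),(69,-25,25)),(fs,S((450,170)),(69,25,25)),(fs,S((300,295)),(69,-25,-25)),
(ft,T((278,248)),(69,25,25)),(ft,T((398,290)),(69,-25,25)),(ft,T((345,405)),(19,-25,25)),(ft,T((230,362)),(19,25,25))]
pt=[(fs,S((380,148))),(ft,T((452,78)))]
net=[(fs,np.array((255.5,270.)),(0,0,0)),(ft,np.array((390.8,174.5)),(0,0,0)),(ft,np.array((398.8,158.8)),(44,0,0)),(fs,np.array((261,280.5)),(44,0,0))]
def fr(x):
    yw,t=x[3],x[4]
    ex=np.array([np.cos(yw)*np.cos(t),np.sin(yw)*np.cos(t),np.sin(t)])
    ey=np.array([-np.sin(yw),np.cos(yw),0]); return np.c_[ex,ey,np.cross(ex,ey)]
def rr(x,full=True):
    M=fr(x);o=[]
    for f,p,q in ro: o.append(proj(f,x[:3]+M@(np.array(q)+[x[5]*0,0,0])/1000)[0]-p)
    for f,p in pt:
        b=x[:3]+M@[.105,0,0]; b[2]=.4; o.append(proj(f,b)[0]-p)
    for f,p,q in net: o.append(.3*(proj(f,x[:3]+M@np.array(q)/1000)[0]-p))
    return np.concatenate(o)
r=least_squares(rr,[.68,-.138,.24,-.4,.4,0],loss='soft_l1')
if __name__=='__main__':
    print(r.x);print(r.fun.round(1) if 0 else rr(r.x).reshape(-1,2).round(1).tolist())
    x=r.x;M=fr(x);print(M)
    L=x[:3]+M@[-.1,0,0];C=x[:3]+M@[-.145,0,0];print('label',L,'center',C)
E
python3 rfit.py
```

```text
[ 0.6838 -0.1368  0.2489 -0.4053  0.4773  0.    ]
[[-0.4, -0.2], [1.6, -0.8], [-1.0, 0.4], [1.1, -0.1], [1.5, 9.7], [0.9, -0.5], [0.7, 0.5], [0.4, 0.5], [0.2, -0.2], [-0.0, -1.8], [0.2, 0.7], [1.0, 0.0], [0.6, -0.2], [0.2, 0.3], [0.4, 0.2]]
[[ 0.8163  0.3943 -0.4222]
 [-0.3502  0.919   0.1811]
 [ 0.4594  0.      0.8882]]
label [ 0.6022 -0.1017  0.2029] center [ 0.5655 -0.086   0.1823]
```

```bash
sed -i 's/,(fs,S((300,295)),(69,-25,-25)),/,/' rfit.py; python3 rfit.py
python3 - <<'E'
from rfit import *
for k in range(3):
    rng=np.random.default_rng(k)
# overlay
x=r.x;M=fr(x)
for nm,f,o in (('s',pickle.load(open('s1.pkl','rb')),(210,250)),('t',pickle.load(open('t1.pkl','rb')),(355,115))):
    g=fs if nm=='s' else ft
    im=cv2.resize(f['img'][o[1]:o[1]+80,o[0]:o[0]+100],None,fx=7,fy=7,interpolation=cv2.INTER_CUBIC)[:,:,::-1].copy()
    def d(q): 
        p=proj(g,x[:3]+M@np.array(q)/1000)[0]; return tuple(int(v) for v in (p-o+.5)*7)
    for a in (19,69):
        for s1,s2 in (((-25,-25),(-25,25)),((-25,25),(25,25)),((25,25),(25,-25)),((25,-25),(-25,-25))): cv2.line(im,d((a,)+s1),d((a,)+s2),(0,0,255),1)
    for y in(-25,25):
        for z in(-25,25): cv2.line(im,d((19,y,z)),d((69,y,z)),(0,255,0),1)
    for t in np.linspace(0,6.28,40): cv2.circle(im,d((0,21*np.cos(t),21*np.sin(t))),2,(255,0,0),-1)
    cv2.imwrite(f'pics/ov_{nm}.png',im)
E
```

```text
[ 0.6844 -0.1371  0.248  -0.3976  0.4852  0.    ]
[[-0.3, 0.2], [1.6, -0.5], [-0.8, 0.7], [1.2, 0.0], [0.7, -0.4], [0.6, 0.4], [0.5, 0.4], [0.2, -0.2], [0.4, -1.8], [-0.0, 0.6], [1.0, 0.2], [0.6, -0.2], [0.2, 0.3], [0.4, 0.3]]
[[ 0.8156  0.3872 -0.43  ]
 [-0.3425  0.922   0.1806]
 [ 0.4664  0.      0.8846]]
label [ 0.6028 -0.1029  0.2013] center [ 0.5661 -0.0874  0.1803]
```

View pics/ov_s.png

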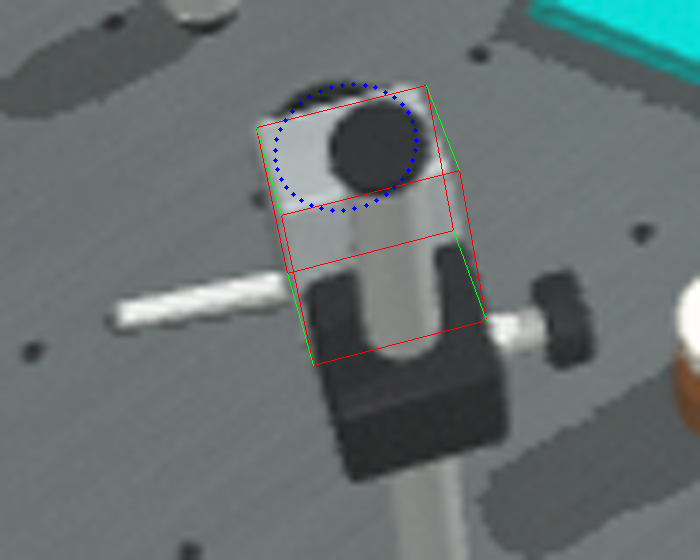

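View pics/ov_t.png

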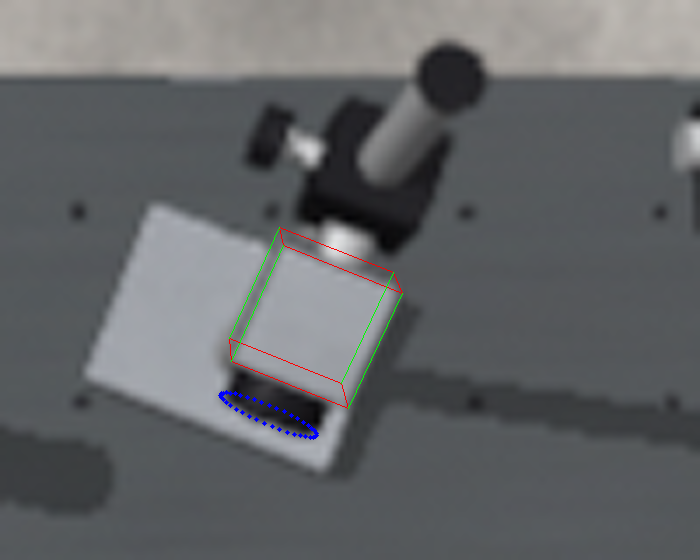

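```bash
python3 - <<'E'
from rfit import *
P={}
for n,a,b in (('fL',(258,125),(345,405)),('fR',(418,86),(230,362)),('rL',(287,210),(398,290)),('rR',(452,170),(278,248)),('post',(380,148),(452,78))):
    p,e=tri([ray(fs,S(a)),ray(ft,T(b))]);P[n]=p;print(n,p,np.round(e[0]*1000,1))
for a,b in (('fL','rL'),('fR','rR'),('fR','fL'),('rR','rL')):
    d=P[b]-P[a];print(a,b,np.linalg.norm(d),'yaw',np.arctan2(d[1],d[0]),'pitch',np.arctan2(d[2],np.hypot(d[0],d[1])))
E
```

```text
fL [ 0.6802 -0.1612  0.2798] 0.6
fR [ 0.6978 -0.1168  0.278 ] 1.2
rL [ 0.7208 -0.1774  0.3036] 0.2
rR [ 0.7381 -0.1328  0.3002] 1.4
post [ 0.7718 -0.1744  0.398 ] 0.7
fL rL 0.04982200793754615 yaw -0.38077465433833535 pitch 0.4977387219184882
fR rR 0.04870007621817498 yaw -0.37727660839050325 pitch 0.473413369707337
fR fL 0.047777583742456546 yaw -1.949291180202652 pitch 0.037690585572606024
rR rL 0.0480175813033645 yaw -1.9402544403468551 pitch 0.07052590300870104
```

```bash
cat > rfit2.py <<'E'
from rfit import *
# barrel front circle extreme picks: top view left/right ends, scene apex
def rr2(x):
    M=fr(x);o=[]
    for f,p,q in ro: o.append(proj(f,x[:3]+M@np.array(q)/1000)[0]-p)
    t=np.linspace(0,2*np.pi,73)
    C=x[:3]+(M@np.c_[0*t,.021*np.cos(t),.021*np.sin(t)].T).T
    pt_=proj(ft,C);ps=proj(fs,C)
    l=pt_[pt_[:,0].argmin()];rg=pt_[pt_[:,0].argmax()];a=ps[ps[:,1].argmin()]
    o+= [l-T((227,388)),rg-T((325,430)),a-S((335,82))]
    for f,p in pt:
        b=x[:3]+M@[.105,0,0]; b[2]=.4; o.append(.5*(proj(f,b)[0]-p))
    for f,p,q in net: o.append(.3*(proj(f,x[:3]+M@np.array(q)/1000)[0]-p))
    o.append([(x[3]+.38)*40,0])
    return np.concatenate(o)
r2=least_squares(rr2,[.684,-.138,.246,-.38,.45],loss='soft_l1')
if __name__=='__main__':
    print(r2.x);print(rr2(r2.x).reshape(-1,2).round(1).tolist())
    x=r2.x;M=fr(x);print('label',x[:3]+M@[-.1,0,0],'center',x[:3]+M@[-.145,0,0])
E
python3 rfit2.py
```

```text
[ 0.6845 -0.1384  0.2489 -0.3777  0.4974]
[[-0.8, 0.4], [1.0, -0.7], [-0.9, 0.5], [1.0, -0.6], [0.9, -0.4], [0.9, 0.1], [1.0, 0.3], [0.6, -0.1], [-0.5, 1.0], [-0.7, 0.4], [1.8, 0.4], [0.4, -0.9], [-0.1, 0.2], [0.9, 0.2], [0.8, -0.3], [0.2, 0.2], [0.4, 0.2], [0.1, 0.0]]
label [ 0.6028 -0.106   0.2011] center [ 0.5661 -0.0914  0.1797]
```

```bash
cat >> h.py <<'E'
PHI=.417; C0=np.array([.595,.262]); EX=np.array([np.cos(PHI),np.sin(PHI)]); EY=np.array([-EX[1],EX[0]])
def cw(a,b,z): return np.r_[C0+a*EX+b*EY,z]
def where():
    s=ctrl.state();d=s['position'][:2]-C0;print('carton-frame',d@EX,d@EY,'z',s['position'][2],'yaw',yaw(s),'t',s['time_s'],'F',s['wrist_force'],'op',s['opening'])
E
python3 - <<'E'
from h import *
where()
plan(cw(-.09,0,.109),PHI+np.pi/2)
E
```

```text
carton-frame -0.11270936722439433 -0.018738831896951576 z 0.330306587759844 yaw 2.0382137659362303 t 5.05 F [-0.406   0.2006 -0.0113] op 0.0009470266224556441
n 5 from [0.4995 0.1992 0.3303] yaw 2.0382137659362303 t 5.05
0.0035 0.0047 0.0443 0.010; 0.0036 0.0047 0.0443 0.010; 0.0036 0.0047 0.0443 0.010; 0.0037 0.0046 0.0443 0.010; 0.0037 0.0046 0.0443 0.010
```

>>> {"method": "servo_tool", "body": {"steps": "0.0036 0.0046 0.0443 0.01; 0.0036 0.0046 0.0443 0.01; 0.0036 0.0046 0.0443 0.01; 0.0036 0.0046 0.0443 0.01; 0.0036 0.0046 0.0443 0.01"}}

```text
time_s: 5.55
position: [0.5127, 0.2254, 0.1077]
orientation: [1.713, 2.632, 0.001]
wrist_force: [0.0, 0.5, -0.2]
opening: 0.001
```

```bash
python3 - <<'E'
from h import *
where()
f=grab('scene','s2')
c=cv2.resize(f['img'][130:250,300:430],None,fx=5,fy=5,interpolation=cv2.INTER_CUBIC)
cv2.imwrite('pics/s2c.png',c[:,:,::-1])
E
```

```text
carton-frame -0.09008939794484663 -0.00011691696324037314 z 0.10766437126983458 yaw 1.9875522011740732 t 5.55 F [ 0.0277  0.5232 -0.2325] op 0.0011597592617857736
```

View pics/s2c.png

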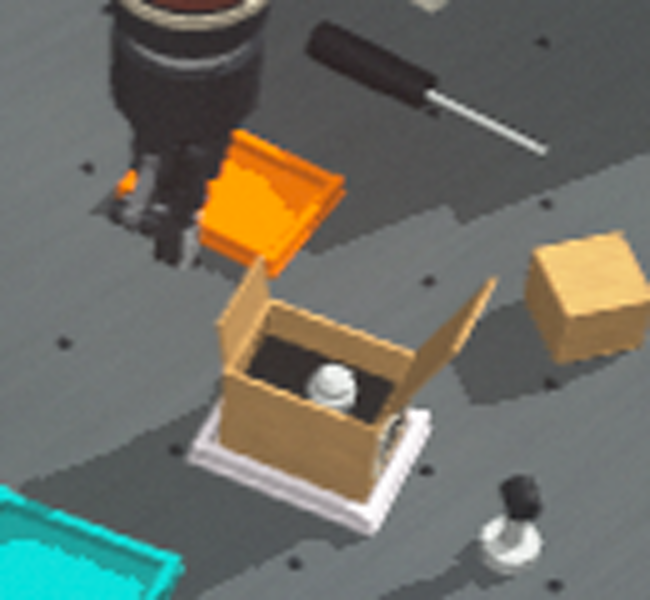

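>>> {"method": "servo_tool", "body": {"steps": "0 0.01 0 0; 0 0.01 0 0; 0 0.01 0 0; 0 0.01 0 0; 0 0.01 0.002 0; 0 0.01 0.002 0; 0 0.006 0.003 0"}}

```text
time_s: 6.3
position: [0.5742, 0.2535, 0.1018]
orientation: [1.71, 2.635, 0.001]
wrist_force: [-0.3, -0.1, 0.3]
opening: 0.001
```

>>> {"method": "servo_tool", "body": {"steps": "0 0.005 0.004 0; 0 0.005 0.004 0; 0 0.003 0.003 0; 0 0 0.003 0; 0 0 0.001 0"}}

```text
time_s: 6.8
position: [0.5845, 0.2582, 0.0863]
orientation: [-1.71, -2.635, 0.001]
wrist_force: [-0.0, 0.7, -0.1]
opening: -0.001
```

```bash
python3 - <<'E'
from h import *
where()
f=grab('scene','s3')
c=cv2.resize(f['img'][130:250,300:430],None,fx=5,fy=5,interpolation=cv2.INTER_CUBIC)
cv2.imwrite('pics/s3c.png',c[:,:,::-1])
E
```

```text
carton-frame -0.011135685753742732 0.0007629107540690499 z 0.0863120199609203 yaw 1.990013200341202 t 6.8 F [-0.0004  0.7046 -0.0751] op -0.0007900252304751632
```

View pics/s3c.png

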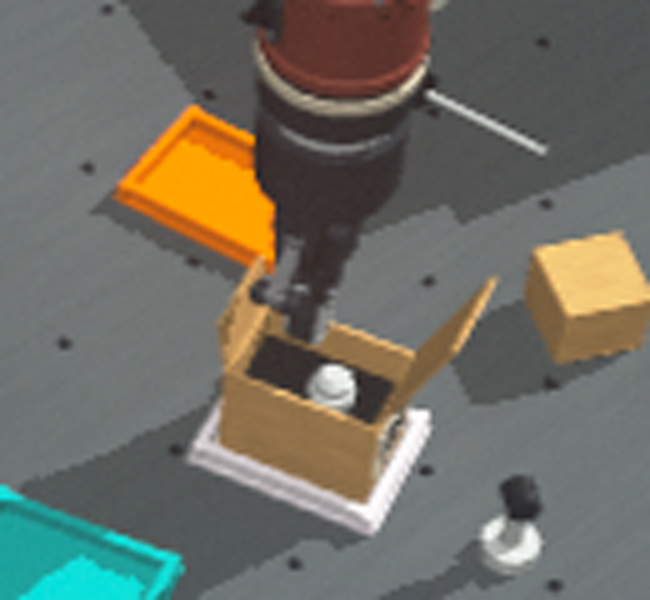

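```bash
python3 - <<'E'
from h import *
f=grab('scene')
print('tip',proj(f,[.5845,.2582,.067]),'crop',(proj(f,[.5845,.2582,.067])-[300,130])*5)
for q in ((-.045,-.03),(-.045,.03),(.045,-.03),(.045,.03)): print(q,(proj(f,cw(*q,.074))-[300,130])*5)
w=grab('wrist','w3')
print(w['eye'],ctrl.state()['position'])
E
```

```text
tip [[359.9102 202.0984]] crop [[299.5508 360.4919]]
(-0.045, -0.03) [[220.7376 369.5464]]
(-0.045, 0.03) [[265.7444 294.5883]]
(0.045, -0.03) [[373.8818 429.5847]]
(0.045, 0.03) [[415.9775 351.8917]]
[0.5129 0.2259 0.2356] [0.5848 0.2582 0.0869]
```

View pics/w3.png

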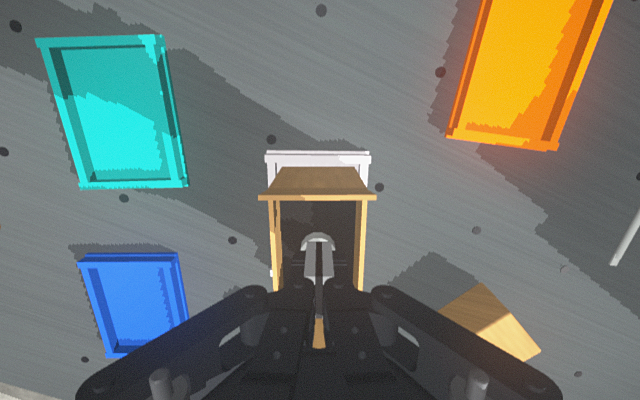

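```bash
python3 - <<'E'
from h import *
w=grab('wrist');s=ctrl.state();m=Rt(s);f=grab('scene')
for d in (0,.006,.012,.019):
    for dy in(-.011,.011): 
        p=s['position']+m.apply([0,dy,d]); print(d,dy,proj(w,p)[0],(proj(f,p)[0]-[300,130])*5)
c=cv2.resize(w['img'][180:320,250:390],None,fx=4,fy=4,interpolation=cv2.INTER_CUBIC)
cv2.imwrite('pics/w3c.png',c[:,:,::-1])
E
```

```text
0 -0.011 [318.8992 231.2979] [284.3448 330.6055]
0 0.011 [318.8671 264.8463] [321.5658 344.8478]
0.006 -0.011 [318.8832 227.1023] [283.5537 337.6012]
0.006 0.011 [318.8528 259.7223] [320.6481 351.8259]
0.012 -0.011 [318.8682 223.1818] [282.7678 344.5509]
0.012 0.011 [318.8393 254.9216] [319.7364 358.7578]
0.019 -0.011 [318.8519 218.9207] [281.8574 352.6013]
0.019 0.011 [318.8246 249.6898] [318.6803 366.7874]
```

View pics/w3c.png

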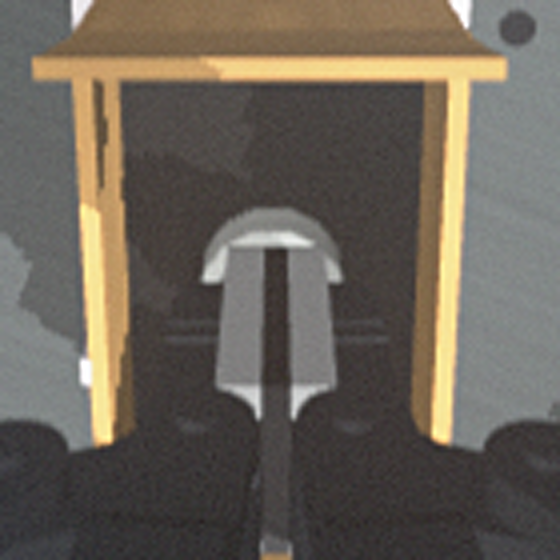

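```bash
python3 - <<'E'
from h import *
im=cv2.imread('pics/s3.png')
c=cv2.resize(im[165:225,335:395],None,fx=10,fy=10,interpolation=cv2.INTER_CUBIC)
cv2.imwrite('pics/s3d.png',c)
im=cv2.imread('pics/s2.png')
c=cv2.resize(im[140:200,310:370],None,fx=10,fy=10,interpolation=cv2.INTER_CUBIC)
cv2.imwrite('pics/s2d.png',c)
f=imaging.grab_frame('scene')
for d in(0,.01,.019): print((proj(f,[.5127,.2254,.1077-d])[0]-[310,140])*10)
E
```

```text
[243.4184 426.5679]
[242.0223 450.5391]
[240.7788 471.8897]
```

View pics/s3d.png

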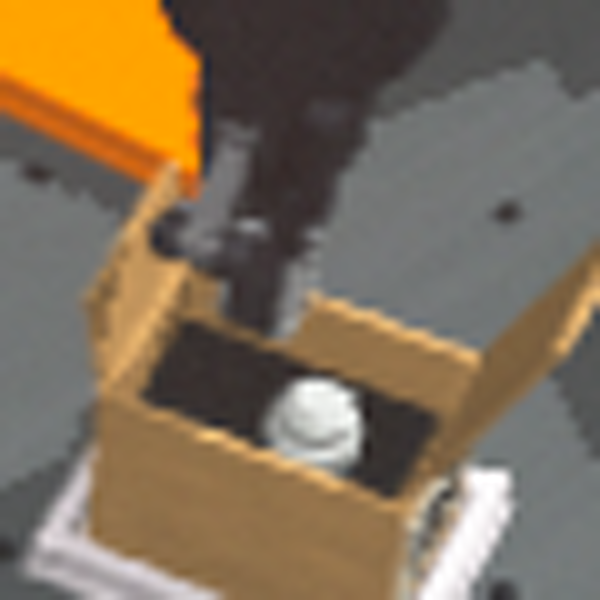

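View pics/s2d.png

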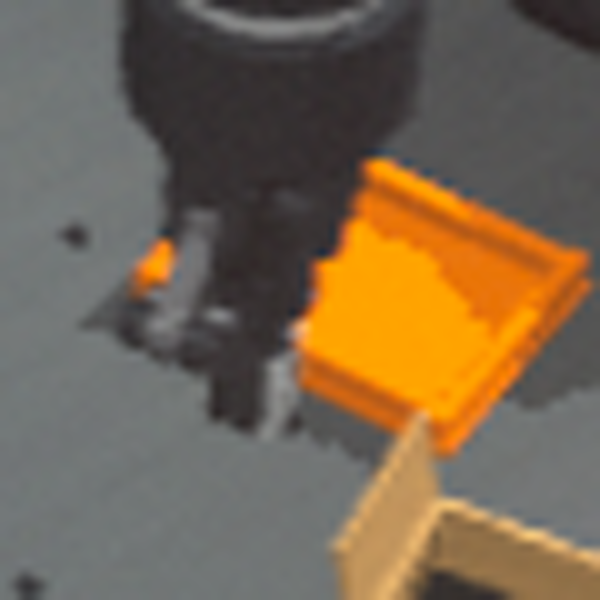

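>>> {"method": "servo_tool", "body": {"steps": "0 0 -0.045 0; 0 -0.042 -0.004 0; 0 -0.043 0 0; 0 0 0.024 0; 0 0 0.024 0"}}

```text
time_s: 7.6
position: [0.5073, 0.2236, 0.0888]
orientation: [1.71, 2.633, 0.003]
wrist_force: [1.2, -0.1, -0.1]
opening: 0.004
```

>>> {"method": "servo_tool", "body": {"steps": "0 0.012 0 0; 0 0.012 0 0; 0 0.012 0 0; 0 0.01 0 0; 0 0.01 0.001 0; 0 0.01 0.002 0; 0 0.006 0.002 0"}}

```text
time_s: 8.3
position: [0.574, 0.2534, 0.0827]
orientation: [1.71, 2.635, 0.001]
wrist_force: [-0.4, -0.1, -0.2]
opening: -0.001
```

```bash
python3 - <<'E'
from h import *
where()
f=grab('scene','s4')
c=cv2.resize(f['img'][130:250,300:430],None,fx=5,fy=5,interpolation=cv2.INTER_CUBIC)
cv2.imwrite('pics/s4c.png',c[:,:,::-1])
E
```

```text
carton-frame -0.0227145914308172 0.000672180125082462 z 0.08268905959175457 yaw 1.9900120807879549 t 8.3 F [-0.3968 -0.0876 -0.1873] op -0.0005284765278604393
```

View pics/s4c.png

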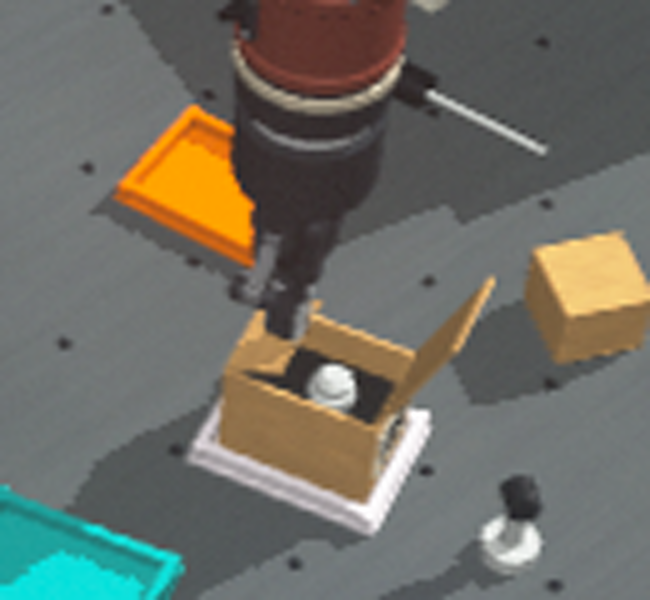

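>>> {"method": "servo_tool", "body": {"steps": "0 0.002 0.003 0; 0 0 0.003 0; 0 0 0.001 0"}}

```text
time_s: 8.65
position: [0.5745, 0.2537, 0.0754]
orientation: [-1.71, -2.635, 0.001]
wrist_force: [0.0, 0.1, 0.0]
opening: 0.001
```

```bash
python3 - <<'E'
from h import *
where()
f=grab('scene','s5')
c=cv2.resize(f['img'][165:225,335:395],None,fx=10,fy=10,interpolation=cv2.INTER_CUBIC)
cv2.imwrite('pics/s5c.png',c[:,:,::-1])
E
```

```text
carton-frame -0.02210512796386612 0.0007349608281762194 z 0.0754049635655627 yaw 1.99002874015535 t 8.65 F [0.0209 0.138  0.0349] op 0.0005053056712973069
```

View pics/s5c.png

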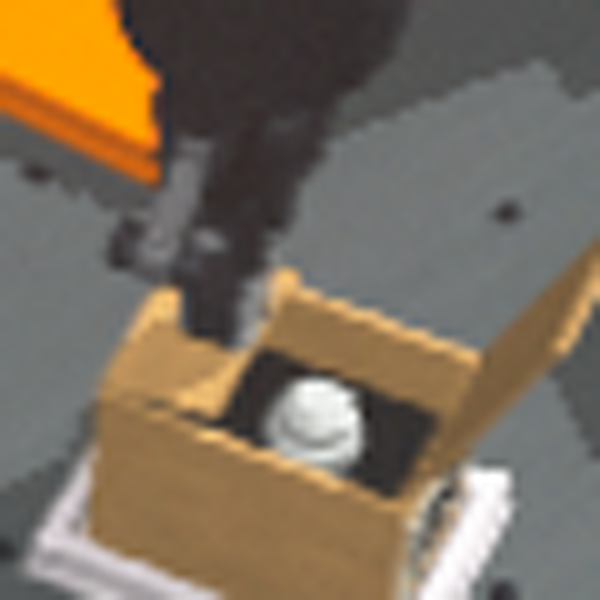

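>>> {"method": "servo_tool", "body": {"steps": "0 0 0.002 0; 0 0 0.002 0; 0 0 0.001 0"}}

```text
time_s: 9.0
position: [0.5748, 0.2538, 0.0707]
orientation: [1.711, 2.635, -0.0]
wrist_force: [0.4, 0.4, 0.0]
opening: -0.0
```

```bash
python3 - <<'E'
from h import *
where()
f=grab('scene','s6')
c=cv2.resize(f['img'][165:225,335:395],None,fx=10,fy=10,interpolation=cv2.INTER_CUBIC)
cv2.imwrite('pics/s6c.png',c[:,:,::-1])
E
```

```text
carton-frame -0.021744435093775428 0.000682097718161848 z 0.07068344408319349 yaw 1.9900132507557566 t 9.0 F [0.4493 0.4259 0.0269] op -0.00046839994330939337
```

View pics/s6c.png

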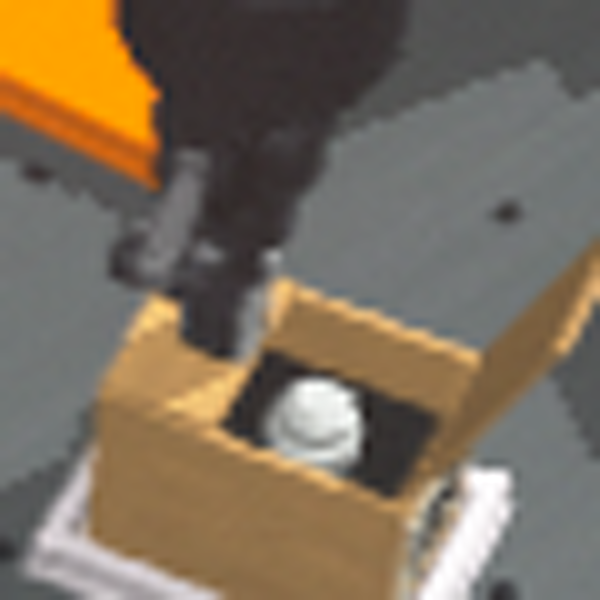

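>>> {"method": "servo_tool", "body": {"steps": "0 0 0.001 0; 0 0 0.001 0; 0 0 0 0"}}

```text
time_s: 9.35
position: [0.5749, 0.2538, 0.0698]
orientation: [1.71, 2.635, 0.001]
wrist_force: [-3.6, -1.1, 10.3]
opening: 0.001
```

```bash
python3 - <<'E'
from h import *
where()
f=grab('scene','s7')
c=cv2.resize(f['img'][165:225,335:395],None,fx=10,fy=10,interpolation=cv2.INTER_CUBIC)
cv2.imwrite('pics/s7c.png',c[:,:,::-1])
E
```

```text
carton-frame -0.021674634119015712 0.0006843012623480935 z 0.0698304895394739 yaw 1.9900612467568675 t 9.35 F [-3.598  -1.1358 10.3401] op 0.0010811664536292999
```

View pics/s7c.png

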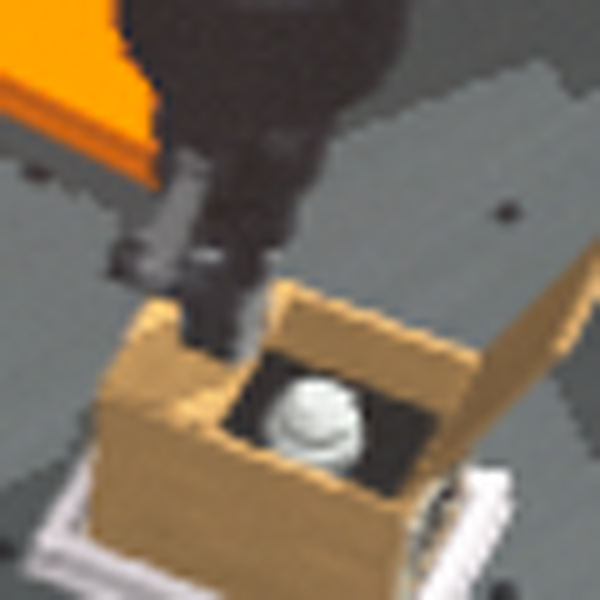

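>>> {"method": "servo_tool", "body": {"steps": "0 0 -0.045 0; 0 0 -0.05 0; 0 0.03 -0.015 0; 0 0.04 0 0; 0 0.035 0 0; 0 0.025 0 0"}}

```text
time_s: 10.0
position: [0.6951, 0.3074, 0.1786]
orientation: [1.71, 2.635, 0.001]
wrist_force: [-0.0, 0.4, 0.7]
opening: 0.003
```

```bash
python3 - <<'E'
from h import *
where();print(ctrl.state()['joint_positions'])
f=grab('scene','s8')
c=cv2.resize(f['img'][130:250,300:430],None,fx=5,fy=5,interpolation=cv2.INTER_CUBIC)
cv2.imwrite('pics/s8c.png',c[:,:,::-1])
E
```

```text
carton-frame 0.1099402383102797 0.0009737410136265683 z 0.17864597377017366 yaw 1.989953726403301 t 10.0 F [-0.0344  0.408   0.7085] op 0.0026421180936990448
[ 0.3203  0.8033  0.5898  1.3566  0.     -0.0988]
```

View pics/s8c.png

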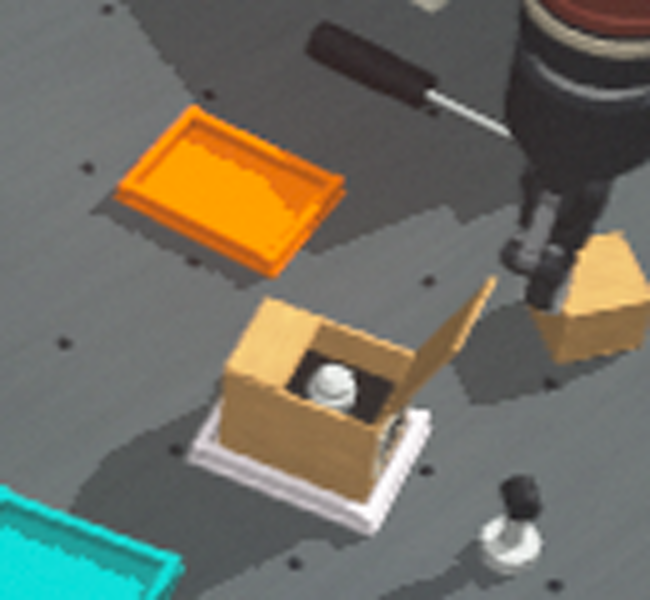

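>>> {"method": "servo_tool", "body": {"steps": "0 0 0.035 0; 0 0 0.025 0; 0 -0.015 0 0; 0 -0.015 0 0; 0 -0.015 0 0; 0 -0.015 0 0; 0 -0.015 0 0; 0 -0.015 0 0"}}

```text
time_s: 10.85
position: [0.6108, 0.2698, 0.1188]
orientation: [1.711, 2.635, 0.0]
wrist_force: [0.4, -0.3, 0.0]
opening: -0.003
```

```bash
python3 - <<'E'
from h import *
where()
f=grab('scene','s9')
c=cv2.resize(f['img'][130:250,300:430],None,fx=5,fy=5,interpolation=cv2.INTER_CUBIC)
cv2.imwrite('pics/s9c.png',c[:,:,::-1])
E
```

```text
carton-frame 0.017610999076823675 0.0007822894613039943 z 0.11875139778174405 yaw 1.9899921336759487 t 10.85 F [ 0.3988 -0.2723  0.0427] op -0.0029738755326838427
```

View pics/s9c.png

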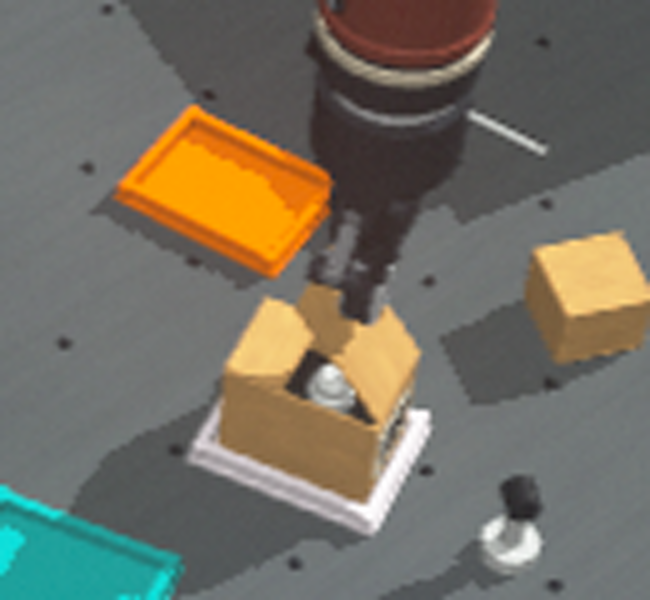

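>>> {"method": "servo_tool", "body": {"steps": "0 -0.01 0.004 0; 0 -0.01 0.006 0; 0 -0.008 0.007 0; 0 -0.004 0.007 0; 0 0 0.007 0; 0 0 0.006 0; 0 0 0.005 0; 0 0 0.002 0"}}

```text
time_s: 11.7
position: [0.5822, 0.2571, 0.074]
orientation: [-1.71, -2.635, 0.001]
wrist_force: [-0.9, 0.1, 0.6]
opening: 0.001
```

```bash
python3 - <<'E'
from h import *
where()
f=grab('scene','s10')
c=cv2.resize(f['img'][130:250,300:430],None,fx=5,fy=5,interpolation=cv2.INTER_CUBIC)
cv2.imwrite('pics/s10c.png',c[:,:,::-1])
E
```

```text
carton-frame -0.013678500813401356 0.0007187684444734608 z 0.07402295213409174 yaw 1.9899637815995463 t 11.7 F [-0.919   0.0847  0.5886] op 0.0011645362780326506
```

View pics/s10c.png

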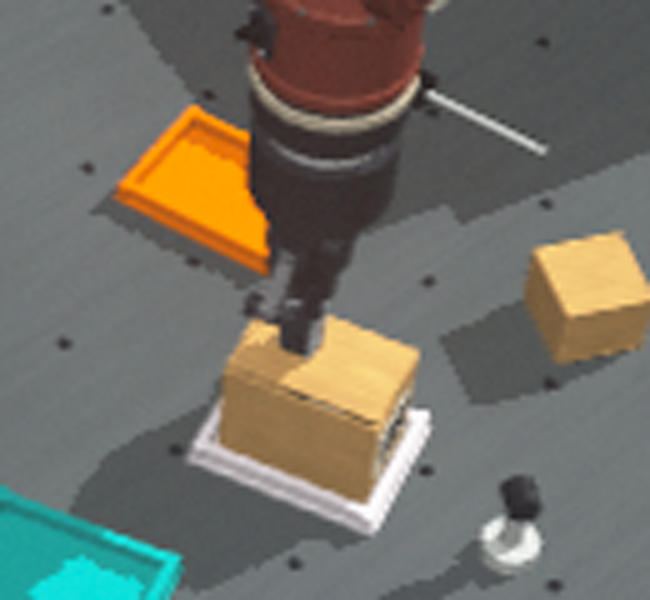

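Nearly flat; press the last bit.

>>> {"method": "servo_tool", "body": {"steps": "0 0 0.0015 0; 0 0 0.001 0; 0 0 0 0"}}

```text
time_s: 12.05
position: [0.5825, 0.2572, 0.0728]
orientation: [1.71, 2.635, 0.001]
wrist_force: [-0.5, -0.3, 2.8]
opening: -0.002
```

```bash
python3 - <<'E'
from h import *
where()
E
```

```text
carton-frame -0.0134181831859483 0.0006728759088048111 z 0.07283012836554323 yaw 1.9899842320083607 t 12.05 F [-0.4757 -0.2891  2.813 ] op -0.00178879294838618
```

>>> {"method": "servo_tool", "body": {"steps": "0 0 0.001 0; 0 0 0 0; 0 0 -0.03 0"}}

```text
time_s: 12.35
position: [0.5799, 0.2564, 0.0987]
orientation: [-1.709, -2.632, 0.007]
wrist_force: [-0.7, -0.3, -0.2]
opening: -0.002
```

>>> {"method": "servo_tool", "body": {"steps": "0 0 -0.045 0; 0 0.005 -0.02 0; 0 0 0 0; 0 0 0 0; 0 0 0 0", "hand": 0.0854}}

```text
time_s: 12.85
position: [0.5859, 0.2589, 0.165]
orientation: [-1.71, -2.634, 0.003]
wrist_force: [0.4, -0.5, -1.6]
opening: 0.849
```

```bash
python3 - <<'E'
from h import *
where()
f=grab('scene','s11')
c=cv2.resize(f['img'][120:250,300:430],None,fx=5,fy=5,interpolation=cv2.INTER_CUBIC)
cv2.imwrite('pics/s11c.png',c[:,:,::-1])
f=grab('wrist','w11')
import pickle;pickle.dump(f,open('w11.pkl','wb'))
E
```

```text
carton-frame -0.009561824168357696 0.0007973279614916797 z 0.1649721182999206 yaw 1.9899984381901699 t 12.85 F [ 0.3967 -0.5102 -1.5594] op 0.8491209534037948
```

View pics/s11c.png

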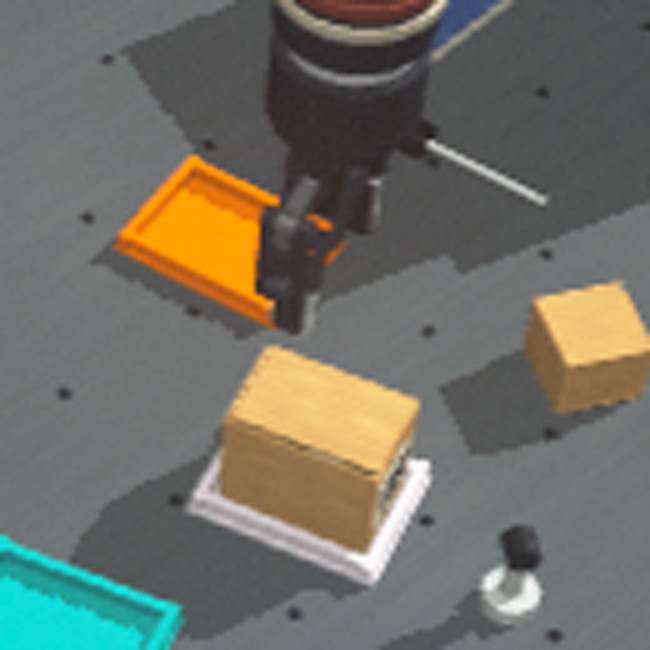

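View pics/w11.png

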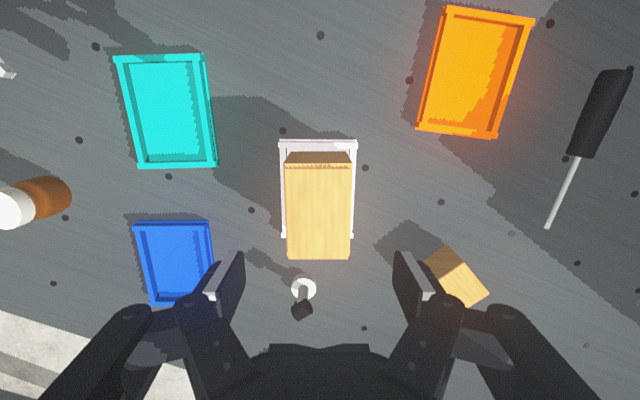

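```bash
python3 - <<'E'
from h import *
import pickle
w=pickle.load(open('w11.pkl','rb'));f=imaging.grab_frame('scene');s=ctrl.state();m=Rt(s)
print(s['opening'])
for d in(-.03,-.02,-.01,0,.01,.02):
    p=s['position']+m.apply([[-.04,0,d],[.04,-.011,d],[.04,.011,d]]); print(d,((proj(f,p[:1])-[300,120])*5).round(),proj(w,p[1:]).round(0).tolist())
# carton check
for z in (.0795,):
  for q in ((-.045,-.028),(-.045,.028),(.045,-.028),(.045,.028)): print(q,proj(w,cw(*q,z))[0], (proj(f,cw(*q,z))[0]-[300,120])*5)
c=cv2.resize(w['img'][120:320,200:440],None,fx=3.3,fy=3.0,interpolation=cv2.INTER_CUBIC)
cv2.imwrite('pics/w11c.png',c[:,:,::-1])
E
```

```text
0.9965862504106819
-0.03 [[291. 307.]] [[403.0, 258.0], [399.0, 297.0]]
-0.02 [[289. 320.]] [[398.0, 248.0], [394.0, 285.0]]
-0.01 [[288. 333.]] [[393.0, 239.0], [389.0, 275.0]]
0 [[286. 346.]] [[388.0, 232.0], [385.0, 265.0]]
0.01 [[285. 358.]] [[384.0, 225.0], [382.0, 257.0]]
0.02 [[283. 371.]] [[381.0, 219.0], [379.0, 249.0]]
(-0.045, -0.028) [284.4491 162.0604] [222.8146 410.6475]
(-0.045, 0.028) [351.3023 162.2306] [264.9331 340.6204]
(0.045, -0.028) [287.7862 257.4711] [376.3437 470.6651]
(0.045, 0.028) [347.5937 257.5933] [415.7281 398.0748]
```

View pics/w11c.png

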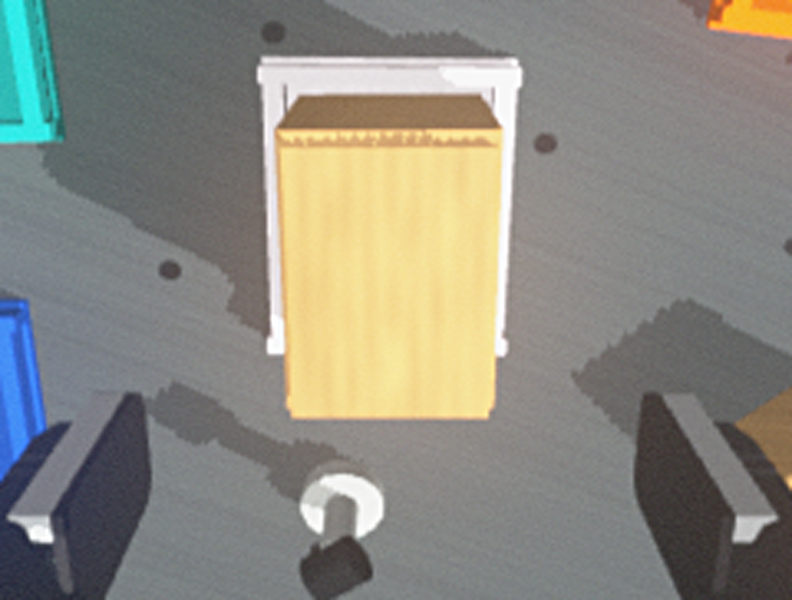

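```bash
python3 - <<'E'
from h import *
where()
plan(cw(.010,0,.026),PHI+np.pi/2,st=.04)
E
```

```text
carton-frame -0.009424263977997942 0.0007812331616467895 z 0.16513517856773652 yaw 1.989932534374942 t 13.0 F [0.3584 0.4125 0.1122] op 0.9965862504106819
n 4 from [0.5861 0.2589 0.1651] yaw 1.989932534374942 t 13.0
-0.0002 0.0049 0.0348 0.001; -0.0002 0.0049 0.0348 0.001; -0.0002 0.0049 0.0348 0.001; -0.0002 0.0049 0.0348 0.001
```

>>> {"method": "servo_tool", "body": {"steps": "0 0.01 0.03 0; 0 0.009 0.04 0; 0 0 0.04 0; 0 0 0.02 0; 0 0 0.009 0; 0 0 0 0"}}

```text
time_s: 13.6
position: [0.6032, 0.2665, 0.026]
orientation: [-1.71, -2.634, 0.003]
wrist_force: [0.4, -0.4, 0.6]
opening: 1.001
```

```bash
python3 - <<'E'
from h import *
where()
f=grab('scene','s12')
c=cv2.resize(f['img'][140:240,310:430],None,fx=6,fy=6,interpolation=cv2.INTER_CUBIC)
cv2.imwrite('pics/s12c.png',c[:,:,::-1])
E
```

```text
carton-frame 0.009312355488103418 0.0008442580937619029 z 0.026004420280407003 yaw 1.9899321850614835 t 13.6 F [ 0.439  -0.3821  0.5984] op 1.0007332083964704
```

View pics/s12c.png

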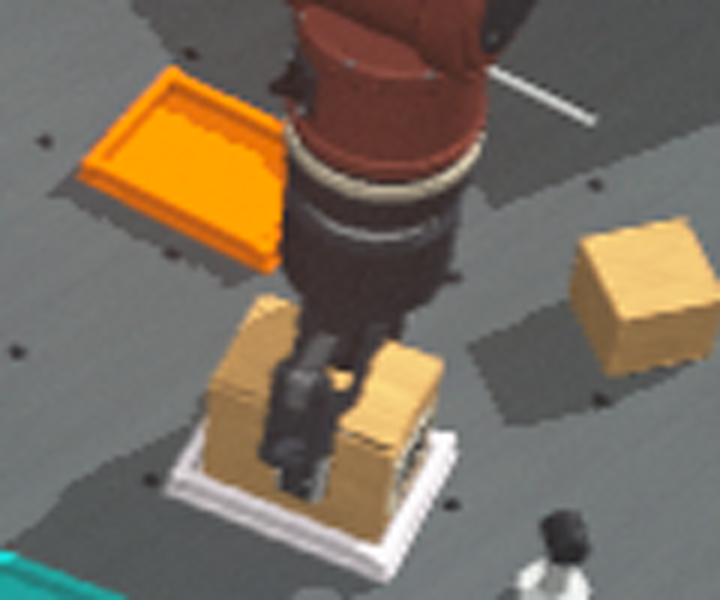

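>>> {"method": "servo_tool", "body": {"steps": "0 0 0 0; 0 0 0 0; 0 0 0 0; 0 0 0 0; 0 0 0 0", "hand": 0.05}}

```text
time_s: 14.15
position: [0.6054, 0.2672, 0.0291]
orientation: [1.71, 2.633, 0.004]
wrist_force: [-0.6, 0.3, 6.7]
opening: 0.694
```

>>> {"method": "servo_tool", "body": {"steps": "0 0 -0.003 0; 0 0 -0.004 0; 0 0 0 0"}}

```text
time_s: 14.45
position: [0.6044, 0.267, 0.035]
orientation: [1.71, 2.635, 0.001]
wrist_force: [-0.0, 0.5, -2.5]
opening: 0.696
```

```bash
python3 - <<'E'
from h import *
where()
f=grab('scene','s13')
c=cv2.resize(f['img'][140:240,310:430],None,fx=6,fy=6,interpolation=cv2.INTER_CUBIC)
cv2.imwrite('pics/s13c.png',c[:,:,::-1])
f=grab('wrist','w13')
E
```

```text
carton-frame 0.010575235121108362 0.0007464010829061304 z 0.034982047613527106 yaw 1.9900411483712195 t 14.45 F [-0.0055  0.4881 -2.4835] op 0.696254802732725
```

View pics/s13c.png

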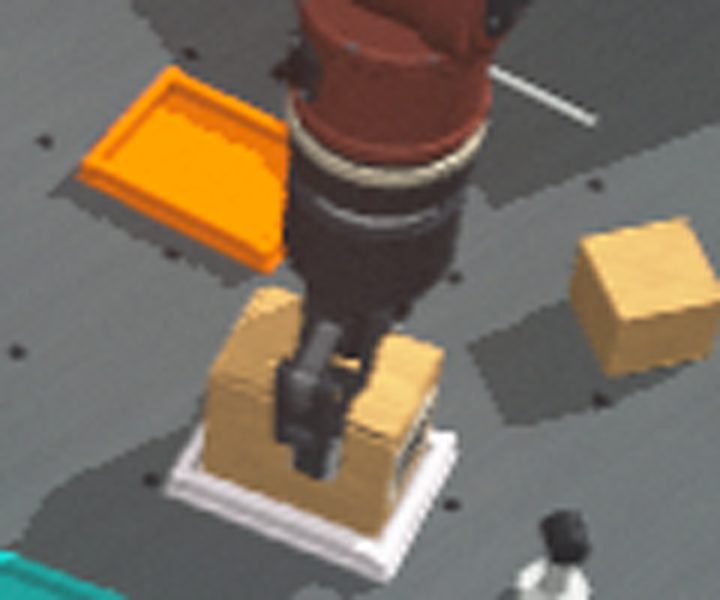

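View pics/w13.png

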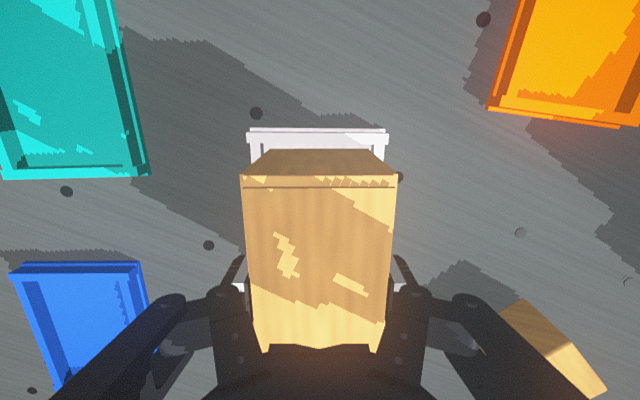

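>>> {"method": "servo_tool", "body": {"steps": "0 -0.004 0 0; 0 -0.004 0.000 0; 0 -0.004 -0.003 0; 0 -0.004 -0.003 0; 0 -0.003 -0.003 0; 0 0 0 0"}}

```text
time_s: 15.15
position: [0.5892, 0.26, 0.0446]
orientation: [1.709, 2.632, 0.007]
wrist_force: [6.7, 3.1, -0.7]
opening: 0.696
```

```bash
python3 - <<'E'
from h import *
where()
f=grab('scene','s14')
c=cv2.resize(f['img'][140:240,310:430],None,fx=6,fy=6,interpolation=cv2.INTER_CUBIC)
cv2.imwrite('pics/s14c.png',c[:,:,::-1])
f=grab('wrist','w14')
E
```

```text
carton-frame -0.006160404658043167 0.0005137791942665486 z 0.04463216215764686 yaw 1.9898103662157522 t 15.15 F [ 6.7125  3.1495 -0.6731] op 0.6964692678433043
```

View pics/s14c.png

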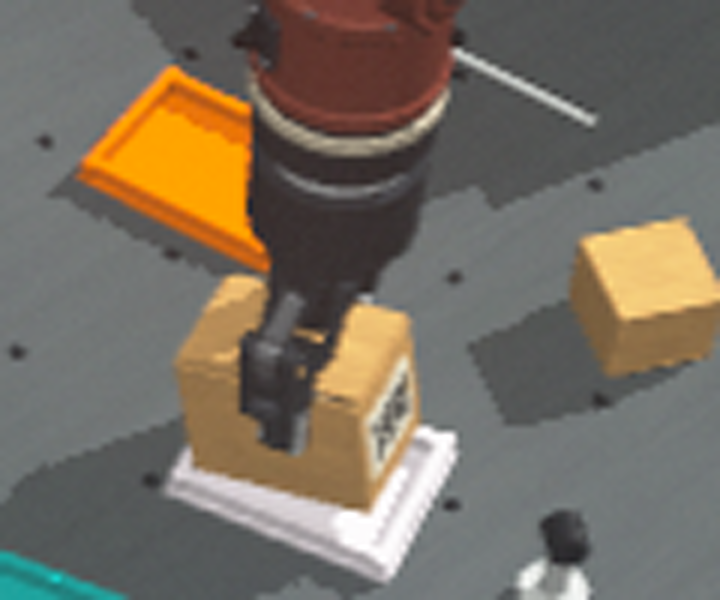

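View pics/w14.png

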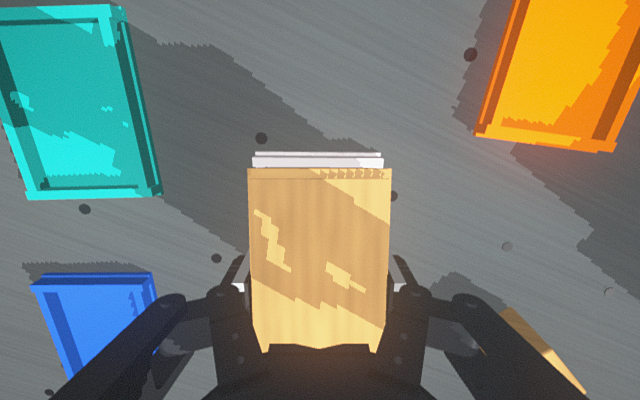

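>>> {"method": "servo_tool", "body": {"steps": "0 -0.004 -0.002 0; 0 -0.004 -0.002 0; 0 -0.004 -0.002 0; 0 -0.003 -0.002 0; 0 0 0 0"}}

```text
time_s: 15.75
position: [0.5756, 0.254, 0.0527]
orientation: [1.709, 2.632, 0.008]
wrist_force: [5.6, 3.9, 0.1]
opening: 0.697
```

```bash
python3 - <<'E'
from h import *
where()
f=grab('scene','s15')
c=cv2.resize(f['img'][150:230,320:410],None,fx=8,fy=8,interpolation=cv2.INTER_CUBIC)
cv2.imwrite('pics/s15c.png',c[:,:,::-1])
f=grab('wrist','w15')
E
```

```text
carton-frame -0.02099744190928758 0.0005238416134132687 z 0.05272282379976683 yaw 1.9898700656005173 t 15.75 F [5.618  3.8666 0.1343] op 0.6969641890117501
```

View pics/s15c.png

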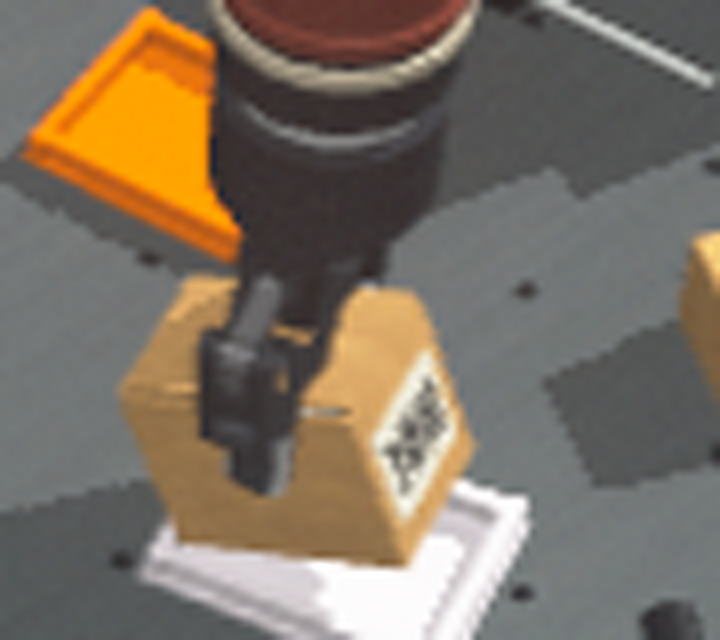

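View pics/w15.png

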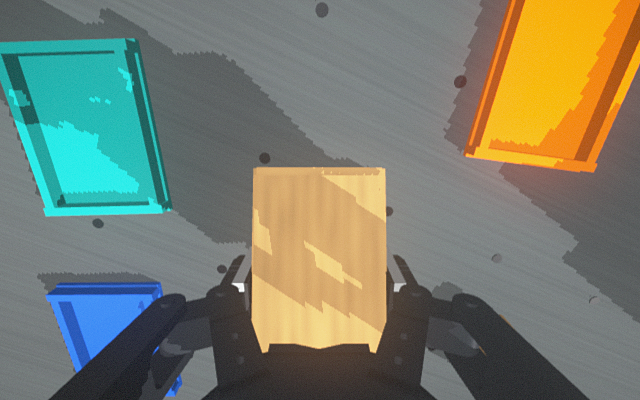

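```bash
cat > cfit.py <<'E'
from h import *
from scipy.optimize import least_squares
def cR(yw,th): return R.from_euler('z',yw)*R.from_euler('y',-th)
def cfit(f,obs,yw,x0,s):
    """obs: list (px,(x,y,z) carton mm origin underside). returns carton CENTER pose"""
    def res(v):
        M=cR(v[4],v[3]);o=[]
        for p,q in obs:
            o.append(proj(f,v[:3]+M.apply((np.array(q)-[0,0,35])/1000))[0]-p)
        # lateral constraint: centre on the jaw mid plane
        d=(v[:2]-s['position'][:2]);lat=-np.sin(yw)*d[0]+np.cos(yw)*d[1]
        return np.r_[np.concatenate(o),lat/.0015,(v[4]-yw)/.01]
    r=least_squares(res,x0,loss='soft_l1');return r.x,res(r.x)
def scene():
    f=imaging.grab_frame('scene'); f['eye']=f['eye']-[.0017,.0004,0]; return f
E
cat > a.py <<'E'
from cfit import *
f=scene();s=ctrl.state()
c=lambda p:(np.array(p)+.5)/8-.5+np.array([320,150])
obs=[(c(p),q) for p,q in (((410,566),(45,-30,0)),((185,543),(-45,-30,0)),((122,397),(-45,-30,70)),((357,412),(45,-30,70)),((474,445),(45,30,0)),((430,350),(45,23,55)),((378,440),(45,-23,55)),((403,520),(45,-23,15)),((455,428),(45,23,15)))]
yw=yaw(s)-np.pi/2
v,e=cfit(f,obs,yw,[s['position'][0],s['position'][1],.06,.3,yw],s)
print(v,e.round(1).tolist())
d=Rt(s).inv().apply(v[:3]-s['position']);print('centre in tool',d,'yaw-tool',v[4]-yw)
E
python3 a.py
```

```text
[0.576  0.2543 0.0628 0.3858 0.4199] [0.0, 0.3, -0.4, -0.4, -0.1, -0.0, -0.3, 1.1, 0.4, -0.0, -0.2, -0.8, -0.3, -0.2, 0.5, 0.3, 0.4, -0.0, 0.1, 0.1]
centre in tool [ 0.0001  0.0005 -0.0101] yaw-tool 0.0007716533026318473
```

>>> {"method": "servo_tool", "body": {"steps": "0 -0.003 -0.002 0; 0 -0.003 -0.002 0; 0 -0.001 0 0; 0 0 0 0"}}

```text
time_s: 16.3
position: [0.57, 0.2514, 0.0567]
orientation: [1.709, 2.631, 0.01]
wrist_force: [8.9, 4.7, -1.9]
opening: 0.697
```

>>> {"method": "servo_tool", "body": {"steps": "0 0.002 -0.01 0; 0 0.002 -0.03 0; 0 0 -0.03 0; 0 0 -0.02 0; 0 0 0 0"}}

```text
time_s: 16.8
position: [0.5717, 0.2522, 0.1483]
orientation: [1.709, 2.633, 0.005]
wrist_force: [-0.4, -0.6, -2.8]
opening: 0.696
```

```bash
python3 - <<'E'
from h import *
where()
f=grab('scene','s16')
c=cv2.resize(f['img'][130:210,320:410],None,fx=8,fy=8,interpolation=cv2.INTER_CUBIC)
cv2.imwrite('pics/s16c.png',c[:,:,::-1])
E
```

```text
carton-frame -0.025272049000260092 0.0005120422250490949 z 0.1482777706977209 yaw 1.9900697904508624 t 16.8 F [-0.4175 -0.6089 -2.7806] op 0.6963095329760477
```

View pics/s16c.png

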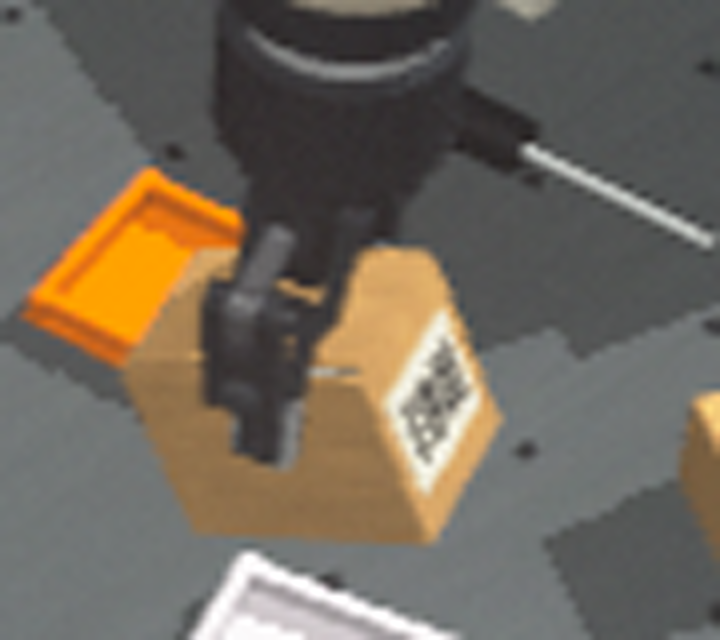

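```bash
sed -e 's/\[320,150\]/[320,130]/' -e 's/^obs=.*/obs=[(c(p),q) for p,q in (((433,545),(45,-30,0)),((197,533),(-45,-30,0)),((125,370),(-45,-30,70)),((363,380),(45,-30,70)),((502,417),(45,30,0)),((445,310),(45,23,55)),((387,402),(45,-23,55)),((427,493),(45,-23,15)),((485,395),(45,23,15)))]/' -e 's/,.06,.3,/,.15,.4,/' a.py > a2.py; python3 a2.py
```

```text
[0.5736 0.2533 0.1576 0.4411 0.4182] [0.1, -0.2, -0.0, -0.3, -0.2, 0.4, 0.2, 0.1, 0.2, 0.1, -0.1, -0.6, 0.2, -0.1, 0.1, 0.2, -0.4, 0.4, 0.0, -0.1]
centre in tool [ 0.      0.0041 -0.0128] yaw-tool -0.001047655753072696
```

```bash
cat > ov.py <<'E'
from rfit2 import *
import sys
def ov(x,tag):
    M=fr(x)
    for nm,f,o,sz,k in (('s',pickle.load(open('s1.pkl','rb')),(240,258),(36,45),14),('t',pickle.load(open('t1.pkl','rb')),(384,145),(32,34),16)):
        g=fs if nm=='s' else ft
        im=cv2.resize(f['img'][o[1]:o[1]+sz[1],o[0]:o[0]+sz[0]],None,fx=k,fy=k,interpolation=cv2.INTER_CUBIC)[:,:,::-1].copy()
        raw=im.copy()
        def d(q):
            p=proj(g,x[:3]+M@np.array(q)/1000)[0]; return tuple(int(v) for v in (p-o+.5)*k)
        for a in (19,69):
            for s1,s2 in (((-25,-25),(-25,25)),((-25,25),(25,25)),((25,25),(25,-25)),((25,-25),(-25,-25))): cv2.line(im,d((a,)+s1),d((a,)+s2),(0,0,255),1)
        for y in(-25,25):
            for z in(-25,25): cv2.line(im,d((19,y,z)),d((69,y,z)),(0,255,0),1)
        for t in np.linspace(0,6.28,60): cv2.circle(im,d((0,21*np.cos(t),21*np.sin(t))),1,(255,0,0),-1)
        cv2.imwrite(f'pics/{tag}_{nm}.png',im);cv2.imwrite(f'pics/{tag}_{nm}_raw.png',raw)
if __name__=='__main__': ov(r2.x,'ovb')
E
python3 ov.py
```

```text
(no output)
```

View pics/ovb_s.png

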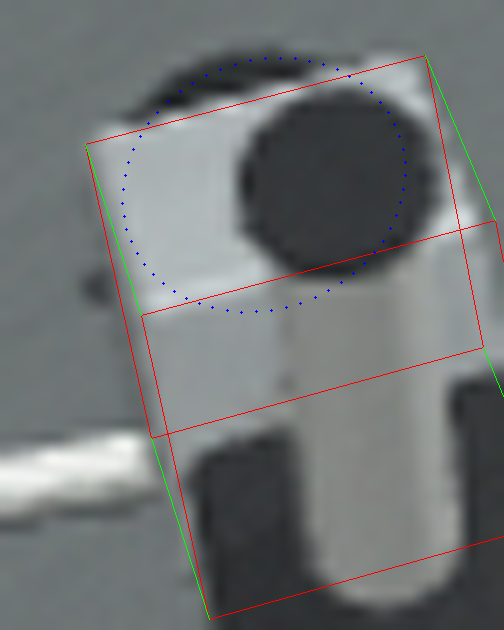

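View pics/ovb_t.png

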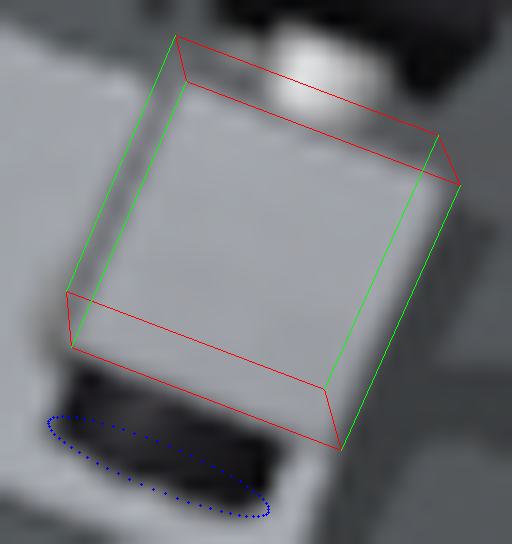

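View pics/ovb_s_raw.png

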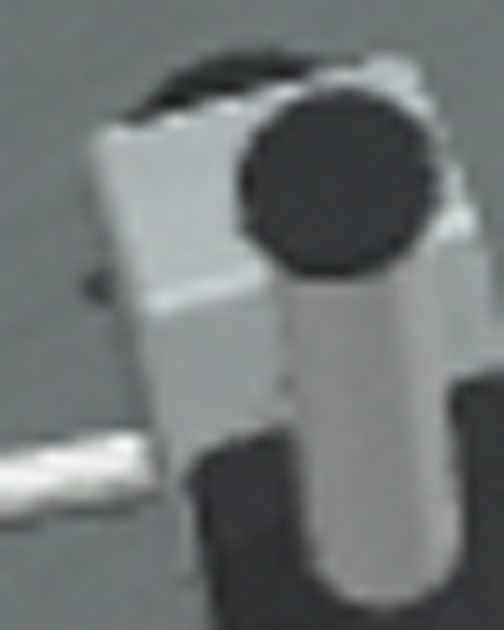

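View pics/ovb_t_raw.png

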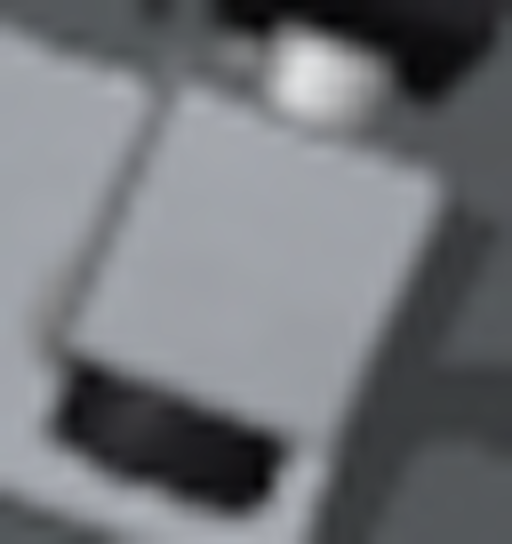

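```bash
cat > rfit3.py <<'E'
from fit2 import *
from rfit import fr
S=lambda p:c(p,(240,258),14); T=lambda p:c(p,(384,145),16)
def build(w,x1,x2):
    return [(fs,S((98,133)),(x1,-w,w)),(fs,S((420,65)),(x1,w,w)),(fs,S((150,310)),(x2,-w,w)),(fs,S((475,235)),(x2,w,w)),
    (ft,T((180,80)),(x2,w,w)),(ft,T((440,175)),(x2,-w,w)),(ft,T((68,345)),(x1,w,w)),(ft,T((325,440)),(x1,-w,w))]
pt=[(fs,c((335,183),(240,258),14)),(ft,c((452,78),(355,115),7))]
def rr(x,free):
    w=x[5] if free else 25; L=x[6] if free else 50
    M=fr(x);o=[]
    for f,p,q in build(w,44-L/2,44+L/2): o.append(proj(f,x[:3]+M@np.array(q)/1000)[0]-p)
    for f,p in pt:
        b=x[:3]+M@[.105,0,0]; b[2]=.4; o.append(.5*(proj(f,b)[0]-p))
    t=np.linspace(0,2*np.pi,73)
    C=x[:3]+(M@np.c_[0*t,.021*np.cos(t),.021*np.sin(t)].T).T
    ps=proj(fs,C);o.append((ps[ps[:,1].argmin()]-S((262,50)))*[.3,1])
    pt_=proj(ft,C);o.append(pt_[pt_[:,0].argmin()]-T((50,412)));o.append(pt_[pt_[:,0].argmax()]-T((275,495)))
    # left rear edge line in scene: point at lower part
    o.append([(x[3]+.38)*40,0])
    return np.concatenate(o)
for free in (0,1):
    r=least_squares(rr,[.684,-.138,.246,-.38,.45,24,50],args=(free,),loss='soft_l1');print(r.x,rr(r.x,free).reshape(-1,2).round(1).tolist())
    R3=r
E
python3 rfit3.py
```

```text
[ 0.6853 -0.1378  0.2497 -0.3883  0.491  24.     50.    ] [[-0.5, 0.7], [0.8, -0.6], [-0.4, 0.5], [1.7, -0.8], [0.4, -0.4], [1.3, 0.3], [0.1, -0.4], [0.9, 0.3], [0.6, -0.7], [-0.1, 0.1], [0.4, 0.5], [-0.3, 0.3], [-0.6, 0.7], [-0.3, 0.0]]
[ 0.6851 -0.138   0.2507 -0.3908  0.5053 23.2726 50.1979] [[0.3, 0.7], [-0.1, -0.2], [0.3, 0.2], [0.7, -0.5], [1.2, -0.2], [0.8, 0.2], [0.8, -0.1], [0.3, 0.1], [0.4, -0.8], [-0.0, 0.3], [0.4, 0.1], [-0.1, 0.3], [-0.5, 0.7], [-0.4, 0.0]]
```

>>> {"method": "servo_tool", "body": {"steps": "0 0.003 0.03 0; 0 0 0.03 0; 0 0 0.02 0; 0 0 0.01 0; 0 -0.004 0 0; 0 -0.003 -0.001 0; 0 -0.003 -0.002 0; 0 -0.002 -0.001 0"}}

```text
time_s: 17.7
position: [0.561, 0.2478, 0.0588]
orientation: [-1.71, -2.634, 0.002]
wrist_force: [0.4, -0.7, -3.3]
opening: 0.699
```

>>> {"method": "servo_tool", "body": {"steps": "0 0 0 0; 0 0.002 -0.01 0; 0 0.002 -0.03 0; 0 0 -0.03 0; 0 0 -0.03 0; 0 0 0 0"}}

```text
time_s: 18.3
position: [0.5686, 0.2507, 0.1644]
orientation: [1.708, 2.631, 0.009]
wrist_force: [-0.3, 0.3, -2.9]
opening: 0.696
```

```bash
python3 - <<'E'
from h import *
where()
f=grab('scene','s17')
c=cv2.resize(f['img'][130:210,320:410],None,fx=8,fy=8,interpolation=cv2.INTER_CUBIC)
cv2.imwrite('pics/s17c.png',c[:,:,::-1])
E
```

```text
carton-frame -0.028733629281053687 0.00038290720735547685 z 0.16441668019408176 yaw 1.9900693474754074 t 18.3 F [-0.2784  0.2801 -2.8511] op 0.6963433858139347
```

View pics/s17c.png

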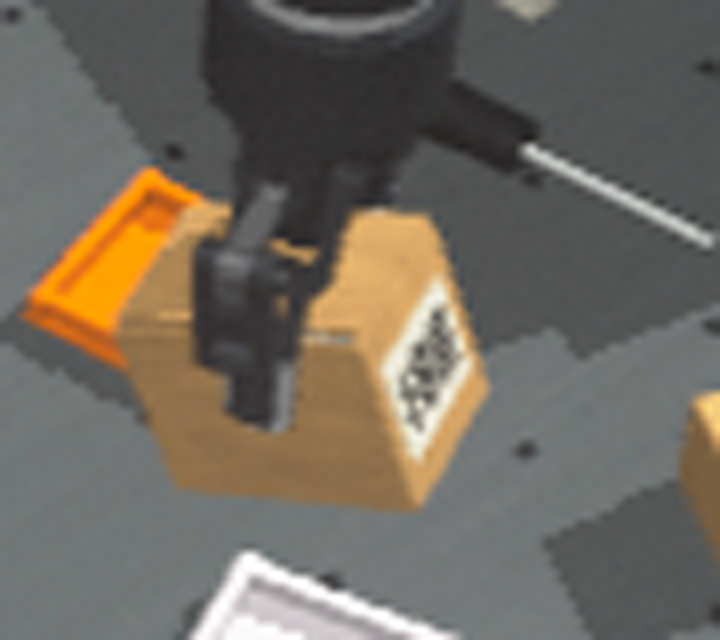

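```bash
sed -e 's/\[320,150\]/[320,130]/' -e 's/^obs=.*/obs=[(c(p),q) for p,q in (((420,510),(45,-30,0)),((183,490),(-45,-30,0)),((117,331),(-45,-30,70)),((357,348),(45,-30,70)),((490,385),(45,30,0)),((437,278),(45,23,55)),((383,363),(45,-23,55)),((418,458),(45,-23,15)),((478,358),(45,23,15)))]/' -e 's/,.06,.3,/,.15,.4,/' a.py > a2.py; python3 a2.py
```

```text
[0.5693 0.2514 0.1737 0.4055 0.4184] [0.3, -0.1, -0.2, 0.1, -0.5, 0.1, 0.3, -0.4, 0.4, -0.1, 0.2, -1.0, -0.1, 0.4, -0.0, 0.3, -0.7, 0.7, 0.1, -0.1]
centre in tool [ 0.0001  0.0033 -0.0136] yaw-tool -0.0007644155596593927
```

>>> {"method": "servo_tool", "body": {"steps": "0 0.006 0.02 0; 0 0.006 0.03 0; 0 0 0.035 0; 0 0 0.02 0; 0 0 0.014 0; 0 0 0 0"}}

```text
time_s: 19.0
position: [0.5835, 0.2575, 0.0435]
orientation: [1.706, 2.628, 0.019]
wrist_force: [9.4, 4.7, 23.1]
opening: 0.694
```

```bash
python3 - <<'E'
from h import *
where()
E
```

```text
carton-frame -0.012314801369509406 0.0005077402319668599 z 0.04351577425015238 yaw 1.990210563802156 t 19.0 F [ 9.4359  4.7128 23.1259] op 0.6939859978011644
```

```bash
python3 - <<'E'
from h import *
f=grab('scene','s18')
c=cv2.resize(f['img'][150:230,320:410],None,fx=8,fy=8,interpolation=cv2.INTER_CUBIC)
cv2.imwrite('pics/s18c.png',c[:,:,::-1])
f=grab('wrist','w18')
E
```

```text
(no output)
```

View pics/s18c.png

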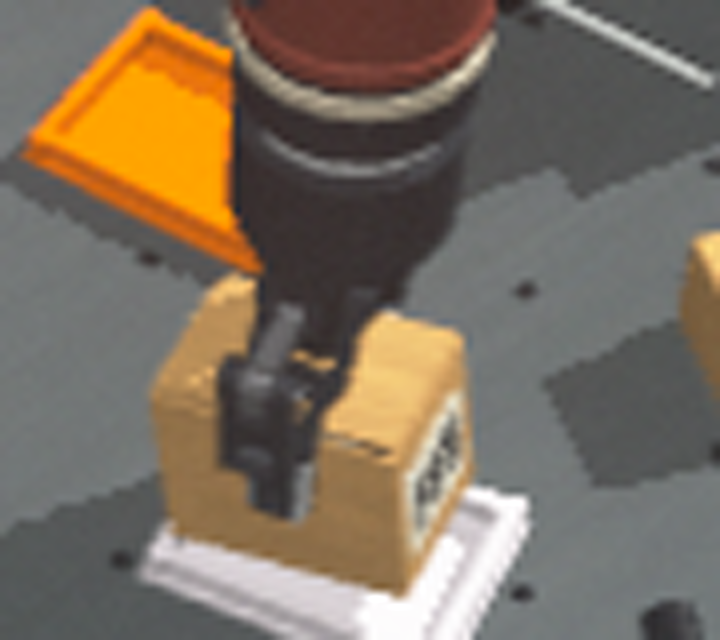

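View pics/w18.png

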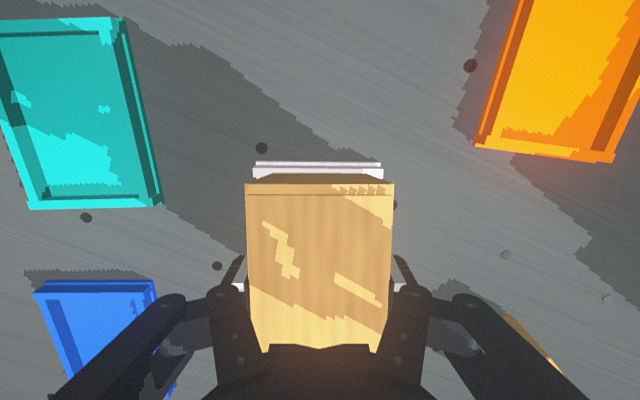

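```bash
sed -e 's/^obs=.*/obs=[(c(p),q) for p,q in (((405,597),(45,-30,0)),((172,535),(-45,-30,0)),((152,395),(-45,-30,70)),((397,465),(45,-30,70)),((475,485),(45,30,0)),((460,388),(45,23,55)),((408,478),(45,-23,55)))]/' a.py > a2.py; python3 a2.py
```

```text
[0.5817 0.2566 0.0567 0.1565 0.4182] [0.4, 0.6, -0.2, -0.3, -0.1, 0.3, -0.0, 0.1, -0.1, -0.8, -0.0, -0.3, -0.1, 0.3, 0.0, -0.1]
centre in tool [ 0.     -0.0011 -0.0131] yaw-tool -0.001179797116177328
```

>>> {"method": "servo_tool", "body": {"steps": "0 0 -0.02 0; 0 0.01 0 0; 0 0.004 0 0; 0 0 0 0; 0 0 0 0"}}

```text
time_s: 19.65
position: [0.5884, 0.26, 0.059]
orientation: [-1.71, -2.634, 0.003]
wrist_force: [-0.6, -0.6, -2.2]
opening: 0.696
```

```bash
python3 - <<'E'
from h import *
f=grab('scene','s19')
where()
c=cv2.resize(f['img'][150:230,320:410],None,fx=8,fy=8,interpolation=cv2.INTER_CUBIC)
cv2.imwrite('pics/s19c.png',c[:,:,::-1])
E
```

```text
carton-frame -0.006758998235141303 0.0008438826075639346 z 0.05923409184910686 yaw 1.9900200718455934 t 19.7 F [ 1.0497 -0.2544 -2.5429] op 0.6942922416436846
```

View pics/s19c.png

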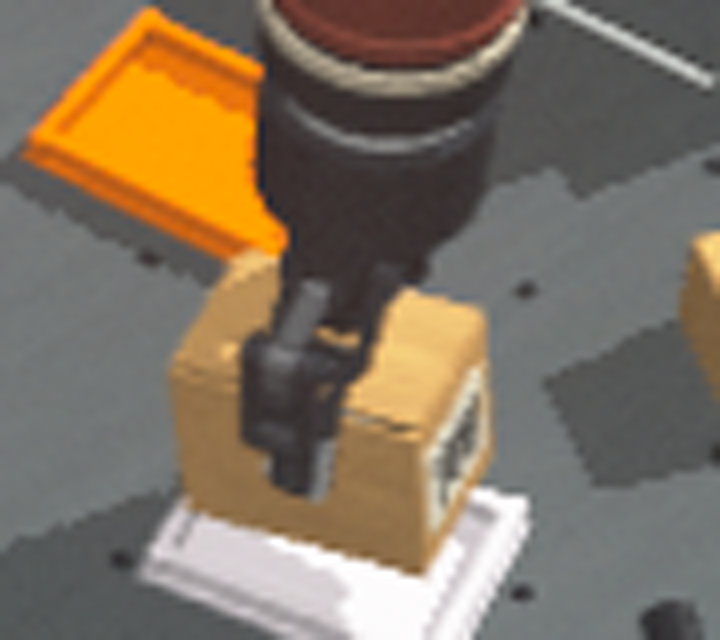

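>>> {"method": "servo_tool", "body": {"steps": "0 0.006 0.008 0; 0 0 0.008 0; 0 0 0.005 0; 0 0 0 0"}}

```text
time_s: 20.1
position: [0.5939, 0.2625, 0.0378]
orientation: [-1.71, -2.634, 0.003]
wrist_force: [-0.4, 0.8, -1.9]
opening: 0.694
```

```bash
python3 - <<'E'
from h import *
where()
E
```

```text
carton-frame -0.0007892663477666907 0.0008461050190588293 z 0.03783602726358845 yaw 1.9899768642414069 t 20.1 F [-0.3824  0.763  -1.9255] op 0.6942440510524065
```

>>> {"method": "servo_tool", "body": {"steps": "0 -0.004 -0.0005 0; 0 -0.004 -0.0015 0; 0 -0.004 -0.0018 0; 0 -0.004 -0.0018 0; 0 -0.004 -0.0016 0; 0 -0.004 -0.0014 0; 0 -0.004 -0.0012 0; 0 0 0 0"}}

```text
time_s: 20.9
position: [0.5688, 0.2512, 0.0493]
orientation: [-1.71, -2.635, 0.0]
wrist_force: [-0.5, 0.3, -3.3]
opening: 0.694
```

```bash
python3 - <<'E'
from h import *
where()
f=grab('scene','s20')
c=cv2.resize(f['img'][150:230,320:410],None,fx=8,fy=8,interpolation=cv2.INTER_CUBIC)
cv2.imwrite('pics/s20c.png',c[:,:,::-1])
E
```

```text
carton-frame -0.0283269634461462 0.0007395202985273752 z 0.04928721454955219 yaw 1.9900006797894882 t 20.9 F [-0.5033  0.2602 -3.3302] op 0.6935546477981452
```

View pics/s20c.png

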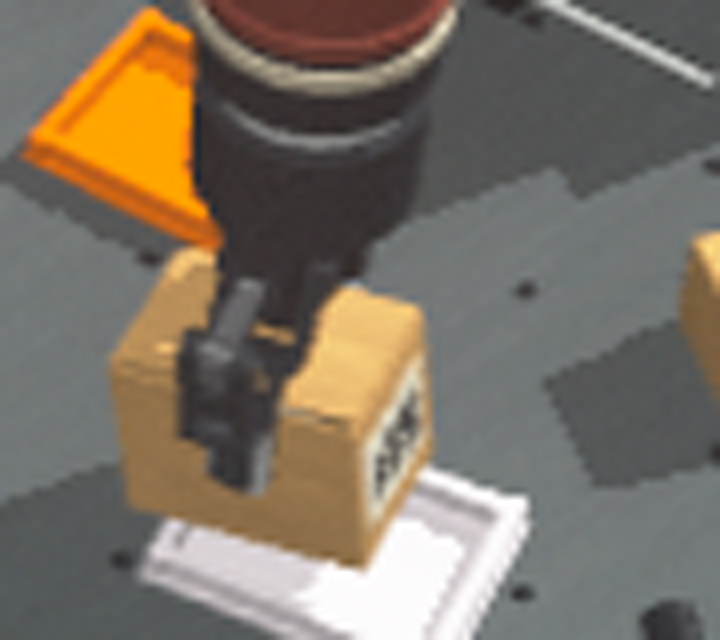

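```bash
sed -e 's/^obs=.*/obs=[(c(p),q) for p,q in (((365,567),(45,-30,0)),((130,505),(-45,-30,0)),((113,362),(-45,-30,70)),((357,430),(45,-30,70)),((433,447),(45,30,0)),((420,357),(45,23,55)),((367,445),(45,-23,55)),((370,530),(45,-23,15)))]/' a.py > a2.py; python3 a2.py
cat > b.py <<'E'
from cfit import *
# edge positions for s19
f=scene();s=ctrl.state()
E
python3 - <<'E'
from cfit import *
import numpy as np
v=[.5817,.2566,.0567,.1565,.4182]
print(cR(v[4],v[3]).apply(np.array([-.045,0,-.035]))+v[:3])
f=scene();c=lambda p:(np.array(p)+.5)/8-.5+np.array([320,150])
s=ctrl.state();s['position']=np.array([.5884,.26,.0592])
obs=[(c(p),q) for p,q in (((425,575),(45,-30,0)),((190,507),(-45,-30,0)),((172,367),(-45,-30,70)),((418,438),(45,-30,70)),((493,455),(45,30,0)))]
v,e=cfit(f,obs,.419,[.59,.26,.07,.2,.419],s);print('s19',v,e.round(1).tolist());print(cR(v[4],v[3]).apply(np.array([-.045,0,-.035]))+v[:3])
E
```

```text
[0.5669 0.2503 0.0652 0.1466 0.4192] [0.2, 0.3, -0.0, -0.6, -0.3, 0.2, -0.1, 0.3, 0.1, 0.1, -0.1, -0.4, -0.1, 0.4, 0.3, -0.4, 0.0, 0.0]
centre in tool [ 0.     -0.0027 -0.016 ] yaw-tool 5.204092177496511e-05
[0.5461 0.2408 0.0151]
s19 [0.5865 0.2592 0.0743 0.1464 0.4182] [0.3, 0.2, -0.4, -0.2, -0.3, 0.2, 0.1, 0.1, 0.1, -0.2, 0.0, -0.1]
[0.5505 0.2432 0.0331]
```

>>> {"method": "servo_tool", "body": {"steps": "0 0.015 0 0; 0 0.013 0 0; 0 0 0 0; 0 0 0.01 0; 0 0 0.006 0; 0 0 0.002 0; 0 0 0 0"}}

```text
time_s: 21.75
position: [0.5955, 0.2632, 0.032]
orientation: [1.71, 2.634, 0.003]
wrist_force: [1.0, 1.4, 8.8]
opening: 0.693
```

```bash
python3 - <<'E'
from h import *
where()
E
```

```text
carton-frame 0.0009625679919923639 0.0008677068583282606 z 0.031992924201535225 yaw 1.990045548855562 t 21.75 F [1.0263 1.3869 8.8471] op 0.6927659143812661
```

>>> {"method": "servo_tool", "body": {"steps": "0 -0.004 -0.001 0; 0 -0.004 -0.0005 0; 0 -0.004 -0.0018 0; 0 -0.004 -0.0018 0; 0 -0.004 -0.0018 0; 0 0 0 0"}}

```text
time_s: 22.35
position: [0.5793, 0.2557, 0.039]
orientation: [1.709, 2.632, 0.009]
wrist_force: [8.7, 5.7, -1.6]
opening: 0.696
```

```bash
python3 - <<'E'
from h import *
where()
f=grab('scene','s21')
c=cv2.resize(f['img'][150:230,320:410],None,fx=8,fy=8,interpolation=cv2.INTER_CUBIC)
cv2.imwrite('pics/s21c.png',c[:,:,::-1])
E
```

```text
carton-frame -0.01690748210877057 0.0006350149046292641 z 0.03904449668385661 yaw 1.989849640385842 t 22.35 F [ 8.7372  5.6705 -1.6436] op 0.6958595242695295
```

View pics/s21c.png

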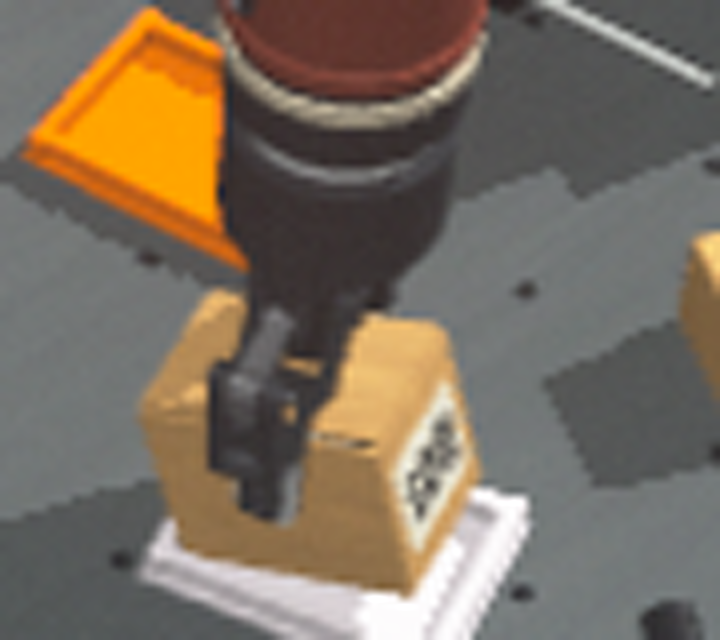

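>>> {"method": "servo_tool", "body": {"steps": "0 -0.004 -0.0015 0; 0 -0.004 -0.0015 0; 0 -0.004 -0.0015 0; 0 -0.003 -0.001 0; 0 0 0 0"}}

```text
time_s: 22.9
position: [0.5658, 0.2498, 0.0447]
orientation: [1.709, 2.632, 0.009]
wrist_force: [8.7, 4.9, -0.5]
opening: 0.691
```

```bash
python3 - <<'E'
from h import *
where()
f=grab('scene','s22')
c=cv2.resize(f['img'][150:230,320:410],None,fx=8,fy=8,interpolation=cv2.INTER_CUBIC)
cv2.imwrite('pics/s22c.png',c[:,:,::-1])
f=grab('wrist','w22')
E
```

```text
carton-frame -0.03160609128042902 0.0006703649254587696 z 0.04467038818273064 yaw 1.9899555758256313 t 22.9 F [ 8.6862  4.9253 -0.4778] op 0.6912329535379634
```

View pics/s22c.png

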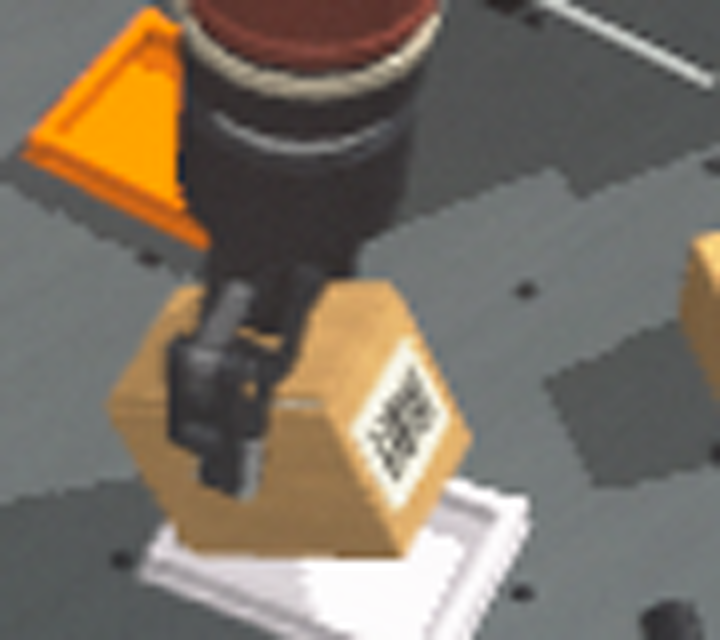

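```bash
sed -e 's/^obs=.*/obs=[(c(p),q) for p,q in (((403,558),(45,-30,0)),((190,553),(-45,-30,0)),((107,405),(-45,-30,70)),((328,412),(45,-30,70)),((472,438),(45,30,0)),((408,337),(45,23,55)),((350,430),(45,-23,55)),((398,512),(45,-23,15)),((455,415),(45,23,15)))]/' -e 's/,.06,.3,/,.06,.5,/' a.py > a2.py; python3 a2.py
```

```text
[0.5728 0.2529 0.06   0.5041 0.4176] [0.3, 0.2, -0.3, -0.1, 0.1, 0.4, 0.0, -0.2, 0.1, -0.2, -0.1, -0.4, 0.4, -0.2, -0.1, 0.2, -0.7, 0.5, 0.0, -0.2]
centre in tool [ 0.      0.0077 -0.0153] yaw-tool -0.0015187538106132825
```

>>> {"method": "servo_tool", "body": {"steps": "0 0.003 -0.002 0; 0 0.003 -0.012 0; 0 0.002 -0.03 0; 0 0 -0.04 0; 0 0 -0.03 0; 0 0 0 0; 0 0 0 0"}}

```text
time_s: 23.75
position: [0.5699, 0.2516, 0.1577]
orientation: [-1.711, -2.635, 0.0]
wrist_force: [-0.5, 0.5, -4.1]
opening: 0.693
```

```bash
python3 - <<'E'
from h import *
f=grab('scene','s23')
where()
c=cv2.resize(f['img'][130:210,320:410],None,fx=8,fy=8,interpolation=cv2.INTER_CUBIC)
cv2.imwrite('pics/s23c.png',c[:,:,::-1])
E
```

```text
carton-frame -0.02783088677711069 0.0007865983807733666 z 0.15656676755428245 yaw 1.9900291660799427 t 23.8 F [-0.3199  0.7311 -2.8352] op 0.6941186443015366
```

View pics/s23c.png

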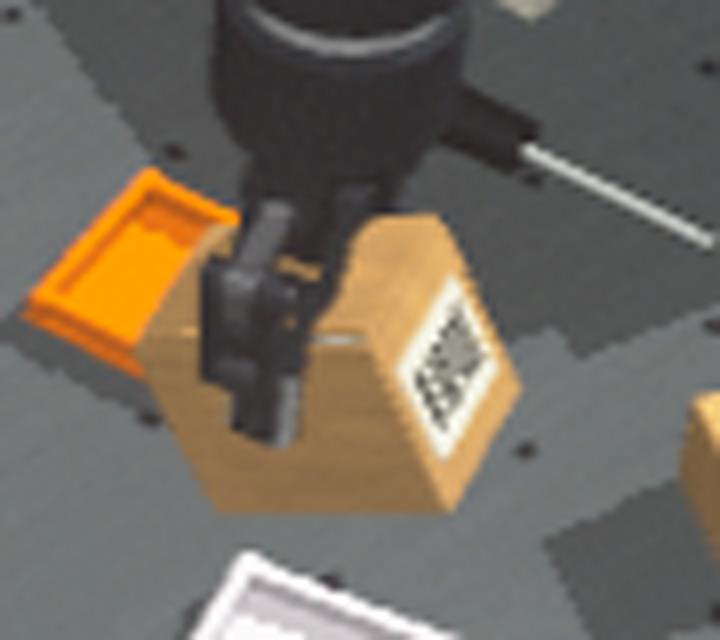

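```bash
sed -e 's/\[320,150\]/[320,130]/' -e 's/^obs=.*/obs=[(c(p),q) for p,q in (((450,513),(45,-30,0)),((222,513),(-45,-30,0)),((137,340),(-45,-30,70)),((372,348),(45,-30,70)),((522,387),(45,30,0)),((457,277),(45,23,55)),((400,372),(45,-23,55)),((442,460),(45,-23,15)),((498,362),(45,23,15)))]/' -e 's/,.06,.3,/,.15,.5,/' a.py > a2.py; python3 a2.py
```

```text
[0.5772 0.2551 0.1729 0.4857 0.4174] [0.2, -0.0, -0.7, -0.4, -0.3, 1.3, 0.3, -0.1, 0.0, -0.0, -0.1, -0.6, -0.0, -0.5, 0.3, 0.4, 0.1, 0.6, 0.0, -0.2]
centre in tool [ 0.0001  0.0089 -0.0169] yaw-tool -0.0017437142521885551
```

```bash
python3 - <<'E'
from h import *
plan([.5304,-.0749,.164],1.183,st=.022)
E
```

```text
n 15 from [0.569  0.2513 0.156 ] yaw 1.9899320462077574 t 23.85
-0.0188 -0.0112 -0.0005 0.054; -0.0194 -0.0102 -0.0005 0.054; -0.0199 -0.0091 -0.0005 0.054; -0.0204 -0.0080 -0.0005 0.054; -0.0208 -0.0069 -0.0005 0.054; -0.0211 -0.0058 -0.0005 0.054; -0.0214 -0.0047 -0.0005 0.054; -0.0216 -0.0035 -0.0005 0.054
-0.0218 -0.0023 -0.0005 0.054; -0.0219 -0.0012 -0.0005 0.054; -0.0219 0.0000 -0.0005 0.054; -0.0219 0.0012 -0.0005 0.054; -0.0218 0.0024 -0.0005 0.054; -0.0216 0.0035 -0.0005 0.054; -0.0214 0.0047 -0.0005 0.054
```

>>> {"method": "servo_tool", "body": {"steps": "-0.0188 -0.0112 -0.0005 0.054; -0.0194 -0.0102 -0.0005 0.054; -0.0199 -0.0091 -0.0005 0.054; -0.0204 -0.008 -0.0005 0.054; -0.0208 -0.0069 -0.0005 0.054; -0.0211 -0.0058 -0.0005 0.054; -0.0214 -0.0047 -0.0005 0.054; -0.0216 -0.0035 -0.0005 0.054"}}

```text
time_s: 24.65
position: [0.5481, 0.0769, 0.1599]
orientation: [-2.236, -2.203, 0.004]
wrist_force: [-0.4, 0.4, -2.0]
opening: 0.695
```

>>> {"method": "servo_tool", "body": {"steps": "-0.0218 -0.0023 -0.0005 0.054; -0.0219 -0.0012 -0.0005 0.054; -0.0219 0 -0.0005 0.054; -0.0219 0.0012 -0.0005 0.054; -0.0218 0.0024 -0.0005 0.054; -0.0216 0.0035 -0.0005 0.054; -0.0214 0.0047 -0.0005 0.054; 0 0 0 0"}}

```text
time_s: 25.45
position: [0.5299, -0.0764, 0.1636]
orientation: [-2.613, -1.742, 0.004]
wrist_force: [0.4, -0.4, -2.7]
opening: 0.697
```

```bash
python3 - <<'E'
from h import *
import pickle
f=grab('scene','s24');pickle.dump(f,open('s24.pkl','wb'))
t=grab('top','t24');pickle.dump(t,open('t24.pkl','wb'))
s=ctrl.state();print(s['position'],yaw(s),s['time_s'],s['opening'],s['wrist_force'])
c=cv2.resize(f['img'][210:310,200:310],None,fx=7,fy=6,interpolation=cv2.INTER_CUBIC)
cv2.imwrite('pics/s24c.png',c[:,:,::-1])
c=cv2.resize(t['img'][120:240,330:450],None,fx=5,fy=5,interpolation=cv2.INTER_CUBIC)
cv2.imwrite('pics/t24c.png',c[:,:,::-1])
E
```

```text
[ 0.5302 -0.0744  0.1638] 1.17966389769928 25.55 0.6965488312604293 [ 0.248  -0.1714 -3.8156]
```

View pics/s24c.png

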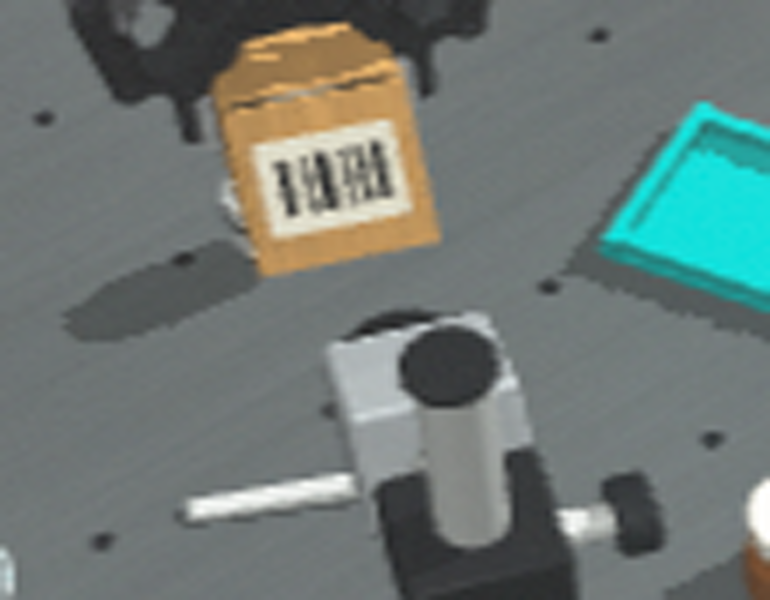

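View pics/t24c.png

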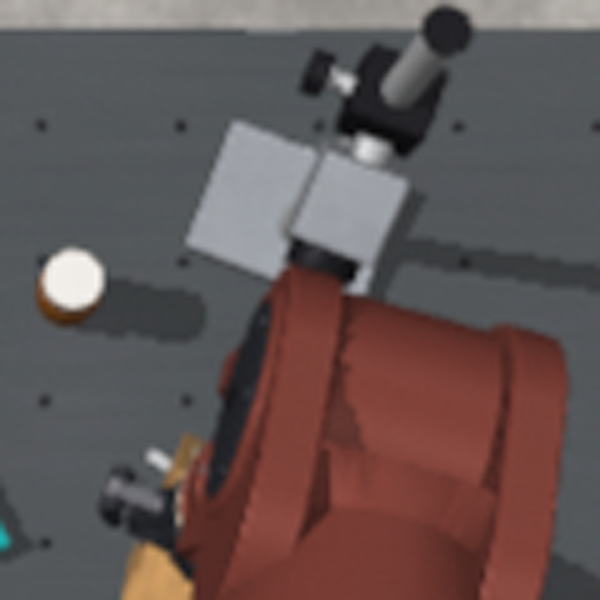

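```bash
cat > c24.py <<'E'
from cfit import *
import pickle
f=pickle.load(open('s24.pkl','rb'));f['eye']=f['eye']-[.0017,.0004,0]
t=pickle.load(open('t24.pkl','rb'))
s=ctrl.state()
c=lambda p:(np.array(p)+.5)/[7,6]-.5+np.array([200,210])
obs=[(c(p),q) for p,q in (((262,278),(45,-30,0)),((440,240),(45,30,0)),((252,145),(45,-23,55)),((397,120),(45,23,55)),((412,212),(45,23,15)),((272,238),(45,-23,15)))]
yw=yaw(s)-np.pi/2
v,e=cfit(f,obs,yw,[.54,-.08,.18,.48,yw],s);print(v,e.round(1).tolist())
print('tool',Rt(s).inv().apply(v[:3]-s['position']))
for z in(.3,.4,.5,.6): print(z,onz(t,(330+340/5,120+270/5),z),onz(t,(330+300/5,120+270/5),z))
E
python3 c24.py
```

```text
[ 0.5219 -0.072   0.1507  0.527  -0.3942] [0.5, -0.2, 0.0, 0.0, 0.3, 0.3, -0.9, -0.1, 0.0, -0.2, 0.8, 0.1, -0.6, -0.3]
tool [-0.0009 -0.0086  0.0131]
0.3 [ 0.6686 -0.1418  0.3   ] [ 0.6686 -0.1199  0.3   ]
0.4 [ 0.6445 -0.1176  0.4   ] [ 0.6444 -0.0979  0.4   ]
0.5 [ 0.6203 -0.0935  0.5   ] [ 0.6203 -0.076   0.5   ]
0.6 [ 0.5962 -0.0694  0.6   ] [ 0.5962 -0.0541  0.6   ]
```

View pics/s24.png

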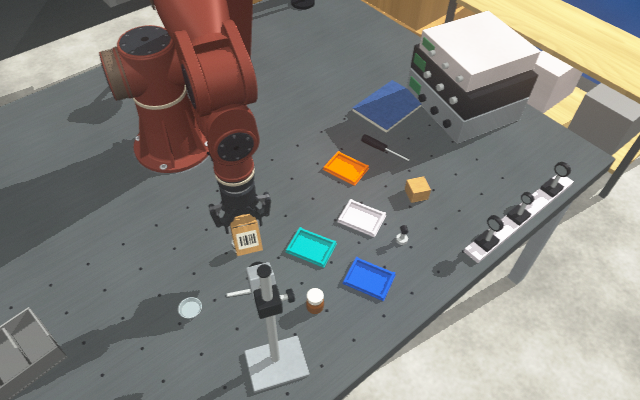

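```bash
cat >> c24.py <<'E'
def res(v,full=False):
    M=cR(v[1],v[0]);ctr=s['position']+Rt(s).apply([0,v[3],-.0169+v[4]]);o=[]
    for p,q in obs:
        qq=np.array(q)-[0,0,35.];qq[1:]*=v[2]; o.append(proj(f,ctr+M.apply(qq/1000))[0]-p)
    return np.r_[np.concatenate(o),(v[3]-.0089)/.002,v[4]/.002]
r=least_squares(res,[.48,yw,1,.0089,0],loss='soft_l1');print(r.x,yw,r.fun.round(1).tolist() if 0 else res(r.x).round(1).tolist())
E
python3 c24.py | tail -1
```

```text
[ 0.4512 -0.4483  1.0084  0.0089  0.0001] -0.39113242909561663 [-0.3, -0.7, 0.3, 0.5, 0.3, -0.1, -0.0, 0.2, 0.4, 0.1, 0.3, -0.3, -0.0, 0.0]
```

```bash
python3 - <<'E'
from h import *
plan([.5581,-.0866,.1646],1.186,st=.0105)
E
```

```text
n 3 from [ 0.5302 -0.0744  0.1638] yaw 1.17966389769928 t 25.55
-0.0002 0.0101 -0.0003 -0.002; -0.0002 0.0101 -0.0003 -0.002; -0.0003 0.0101 -0.0003 -0.002
```

>>> {"method": "servo_tool", "body": {"steps": "-0.0002 0.0101 -0.0003 -0.002; -0.0002 0.0101 -0.0003 -0.002; -0.0003 0.0101 -0.0003 -0.002; 0 0 0 0; 0 0 0 0"}}

```text
time_s: 26.05
position: [0.5591, -0.0864, 0.1656]
orientation: [-2.604, -1.756, 0.001]
wrist_force: [0.3, 0.0, -2.1]
opening: 0.692
```

```bash
python3 - <<'E'
from h import *
import pickle
f=grab('scene','s25');pickle.dump(f,open('s25.pkl','wb'))
t=grab('top','t25');pickle.dump(t,open('t25.pkl','wb'))
s=ctrl.state();print(s['position'],yaw(s),s['orientation'],s['time_s'],s['opening'],s['wrist_force'])
c=cv2.resize(f['img'][215:305,215:295],None,fx=9,fy=6.5,interpolation=cv2.INTER_CUBIC)
cv2.imwrite('pics/s25c.png',c[:,:,::-1])
for n in('reader_lens','label','carton_center'): print(n,spot(n,f))
E
```

```text
[ 0.5587 -0.0863  0.1657] 1.1862144301083632 [-2.6046 -1.7557  0.0006] 26.15 0.6935516035579329 [-0.9792  0.0227 -2.5   ]
reader_lens [(array([255.296, 270.52 ]), 0.61), (array([245.376, 291.88 ]), 0.33)]
label [(array([252.096, 253.6  ]), 0.59), (array([248.896, 290.6  ]), 0.57)]
carton_center [(array([246.08, 243.92]), 0.84)]
```

View pics/s25c.png

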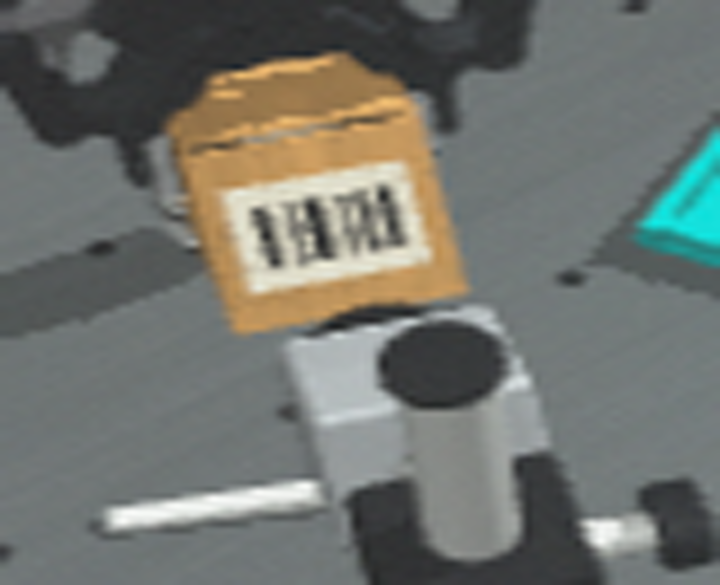

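View pics/t25.png

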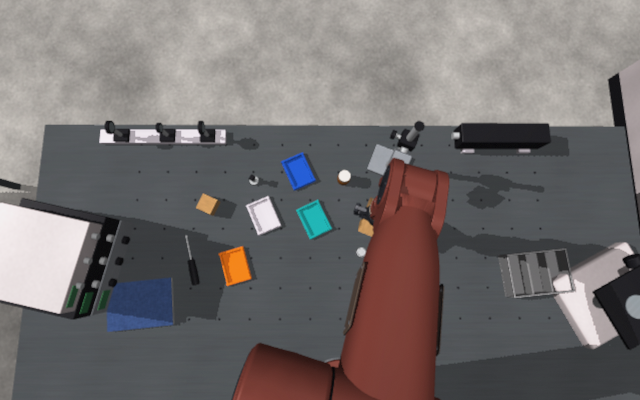

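```bash
cat > c25.py <<'E'
from cfit import *
import pickle
from rfit import fr
f=pickle.load(open('s25.pkl','rb'));f['eye']=f['eye']-[.0017,.0004,0]
s=ctrl.state()
c=lambda p:(np.array(p)+.5)/[9,6.5]-.5+np.array([215,215])
obs=[(c(p),q) for p,q in (((238,333),(45,-30,0)),((468,290),(45,30,0)),((220,192),(45,-23,55)),((403,163),(45,23,55)),((430,260),(45,23,15)),((252,295),(45,-23,15)))]
for lens,yw,t in (((.685,-.138,.2495),-.388,.488),((.6851,-.138,.2507),-.3908,.5053),((.6844,-.1371,.248),-.38,.475)):
    M=fr([0,0,0,yw,t]);ctr=np.array(lens)+M@[-.145,0,0]
    print(lens,yw,t);
    print([ (proj(f,ctr+M@((np.array(q)-[0,0,35])/1000))[0]-p).round(1).tolist() for p,q in obs])
ctr=s['position']+Rt(s).apply([0,.0089,-.0169]);print(ctr)
E
python3 c25.py
```

```text
(0.685, -0.138, 0.2495) -0.388 0.488
[[-0.1, -0.0], [0.3, 0.0], [0.3, -0.4], [0.3, -0.9], [0.4, -0.3], [0.2, -0.7]]
(0.6851, -0.138, 0.2507) -0.3908 0.5053
[[0.1, 0.4], [0.6, 0.5], [0.6, -0.1], [0.6, -0.6], [0.7, 0.1], [0.4, -0.3]]
(0.6844, -0.1371, 0.248) -0.38 0.475
[[-0.2, -0.5], [0.1, -0.6], [0.2, -0.7], [0.1, -1.3], [0.2, -0.9], [0.0, -1.1]]
[ 0.567  -0.0898  0.1829]
```

```bash
python3 - <<'E'
from h import *
f=grab('wrist','w25'); s=ctrl.state();print(s['position'],s['opening'])
E
```

```text
[ 0.5588 -0.0865  0.166 ] 0.6907554072207205
```

View pics/w25.png

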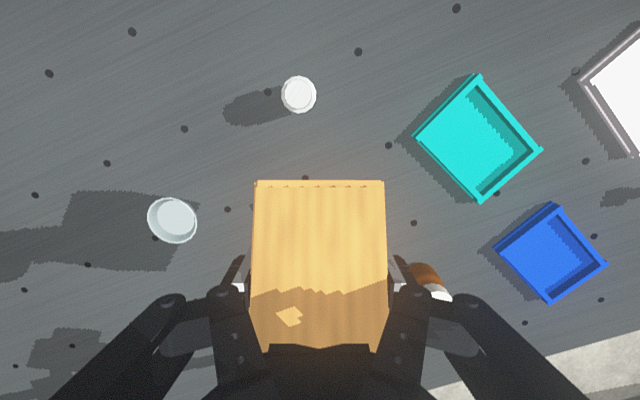

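```bash
python3 - <<'E'
from h import *
print(ctrl.job_done())
E
```

```text
the job is handed in; nothing more can be done
None
```

I folded the short flap flat, then the long flap flat over it, with the carton still in the nest. I then lifted the carton and handed the job in at about 26 s, still holding it in front of the reader.

- **Tilting the carton:** the tool can't tilt, so I pitched the carton inside the grip by pushing its rear lower edge against the nest's rear rim. This took several tries. Twice the edge was too high and slid over the rim, and once it landed on the rim (about 23 N at the wrist) and the carton turned back. On the last try it worked.
- **Label pose:** the last side view before moving across put the carton's pitch at 0.486 rad. My reader fits gave a tilt of 0.474 to 0.505 rad. In the final camera view, the label and face corners were within 1 px (about 2 mm) of where the reader fit says they should be.
- **Final position:** the measured gripper position is about 1.5 mm above my target.
- **Flaps and surroundings:** the final wrist picture shows the top closed. The things visible in the last top and wrist pictures are where they started, though the tweezers were hidden behind the arm in both. The carton was planned to stay about 100 mm from the reader and never came near it in the pictures.

**Uncertain or disagreeing checks:**
- The reader's tilt is only good to about 0.02 rad.
- A head-on fit of the label, taken just short of the final spot, gave pitches of 0.45 and 0.53 rad. That view is a weak measure of pitch, so I relied on the side view.
- The fingertips turned out to be about 26 mm shorter than described. The first pass at the short flap went over it without touching, and I repeated it lower.

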